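# Take the cured watch case out of the jig

### The job

Three watch cases lie in the bonding jig under a clamp bar held down by two weights, and the cement under the crystal of the largest one has cured. Stand both weights, then lay the bar, aside on the rubber mat, move the largest case, crystal up, to the middle of the round casing cushion, then put the bar back in its two seats and one weight upright on the middle of each end of it. The two smaller cases are still curing: leave them where they lie, and let no weight tip over.

Things in the scene. Friction and masses are not known exactly. Their poses are not given: they have to be found in the camera images.
- jig: Bonding jig, fixed: aluminium plate 64 (x) x 272 (y) x 8 mm, origin at the centre of its underside. Two dark round seats (cups) at y = +102 and -102 mm: outer diameter 58, inner 52, floor 14.8 and rim 18.8 mm above the worktop. Between them, near y = -46, 0, +46 mm, flush rests (8 mm above the worktop) for three cases. Jig and mat may change sides.
- bar: Loose steel clamp bar, 0.26 kg: two round feet, diameter 42, height 17 mm, at y = +102 and -102 mm, joined by a beam 14 mm wide (x), at 5 to 17 mm height; grip its middle along x. Origin midway, at the feet's underside, z up; same either way round. In the jig the feet stand in the seats with 5 mm play; the beam passes 1.3 mm over the crystals and keeps the cases from being lifted.
- weight_0: Loose turned bright metal setting weight with a needle top, like a chess pawn, about 0.18 kg, 41 mm in diameter at the foot and 86 mm high; origin at the centre of its underside, z up, round about z. Grip it as a cone: about 25 mm across at 31 mm height, narrowing to about 18 mm at the round bead, 46 to 55 mm up. At the start it stands on one end of the bar. Either weight may go on either end.
- weight_1: The second weight, the same as weight_0, on the other end of the bar.
- case_large: Largest watch case: loose, round, steel, diameter 38, height 10.5 mm with the flat crystal on top, no strap, crown or movement, 45 g. Strap lugs reach 3.5 mm out at its +y and -y sides. Origin at the centre of its underside, z up; x runs across the plain flanks (grip there, straight up to 7 mm height), within about 0.15 rad of the jig's x. On any of the three rests.
- case_medium: The middle watch case, 32 mm in diameter, otherwise like the largest; it stays in the jig.
- case_small: The smallest watch case, 27 mm in diameter, otherwise like the largest; it stays in the jig.
- mat: Flat dark green-grey rubber mat with a thin pale border fixed to the worktop, 125 (x) x 264 (y) x 3 mm, the side area; origin at the centre of its underside. The bar fits along its y, with room for the two weights beside the beam or in a row in front of it; bar and weights must stand flat on it.
- cushion: Low round casing cushion fixed to the worktop: grey plastic base 70 mm in diameter, flat dark rubber top 56 mm in diameter, 16 mm high; origin at the centre of its underside. The case stands on its middle, turned any way. Beware of the large round drum behind the left half of the worktop: centre about (0.71, 0.22) m, 0.14 m in radius, 0.12 m high; carry things to the cushion above or clear of it.
Mind the look-alikes: they are no part of the job. Leave any green look-alike of the weight_0 alone.

How it is judged:
By the outcome, as a careful person would: the job done as asked, in the order asked, and still so for the second after the job is handed in, with the robot touching nothing.
It also fails if it takes over 141 s, if anything falls off the work surface, if the arm or the gripper's body presses on something with over 40 N, if the wrist force passes 120 N, or if a joint passes its speed limit or range.

### The arm

A 6-joint arm with a two-finger parallel gripper is mounted at the origin on a cart in front of the work surface, level with it; the furniture and walls round the work are solid. World frame = base frame: x ahead of the robot, y to its left, z up, the work surface at z = 0. Lengths are in mm, angles in degrees, forces in N, time in s.
With the tool pointing down it reaches from about 275 to 975 mm from the base axis. Payload 8.4 kg.
Tool frame: the origin (TCP) lies at the very end of the fingers, on their centre line; the grasp point (between the pads) lies 19 mm behind it; x points along the fingers, y is the direction in which the jaws open and shut, and the axes are right-handed (so a half turn about x gives the same grasp; the last joint's range is limited). The gripper opens to 92 mm and grips with 3 to 60 N. Pads are 20 mm wide; open, the fingers measure 128 mm over their backs; the gripper's body (75 mm by 189 mm) begins 69 mm behind the grasp point.
Start: joints at [72.8, 20.225, 93.587, -0, 66.188, -0.138], TCP at [183.385, 597.493, 214.583] pointing down, gripper open.
Joint ranges: [-150.9, 150.9], [-52.94, 120.26], [3.33, 152.33], [-74.26, 254.26], [0, 154.13], [-172.89, 172.89]. Speed limits (degrees/s): [127.2, 127.2, 159.86, 180, 180, 180].

### API

Orientations are given as a 3x3 rotation matrix whose columns are the frame's x, y, z axes.
In Python, from plant import * gives the robot as it stands. The module is installed in compiled form; this text tells all that it offers.
- The arm moves only by the shell command python3 -m pendant 'ROWS' [OPENING]. ROWS is JSON, a list of rows, each an object with "translation": the shift along the world's x, y, z in m, a list of three; "rotation": the turn, a rotation vector about the world's x, y, z in rad, a list of three. In form: [{"translation": [tx, ty, tz], "rotation": [wx, wy, wz]}, ...]. A call has 1 to 5 rows; each row shifts and turns the commanded pose from where the row before left it; what a row does not reach is not made up. A row lasts 1/8 s, in which the tool goes at most 62.5 mm and 10.7 degrees, less where a joint would pass 70% of its speed; a pose out of reach is approached as far as the arm can. A call is refused whole if a number of a shift passes 0.0625 or a number of a turn 0.188, either way. A call with a gripper value outside its range is refused whole. OPENING is the opening, from 0 (shut) to 1 (fully open), set as the call begins (- or left out, the last holds). The fingers move at their own pace and stop on an object; the grip force is fixed at half the most. Time passes only in rows, so rows that do not move let the fingers close. It gives the time, the measured TCP pose, the force and the opening at its end, in the units of the state.
- get_obs(): the state, without advancing time (a new reading comes with each control period).
- camera(name): name is "scene" or "top" or "wrist"; returns the picture (384x512x3 uint8, red, green, blue); there is no depth.
- camera_params(name): a dict with "vfov" (degrees; the focal length in pixels is half the picture's height over the tangent of half this angle, whatever the lens; pixels are square), "cx", "cy" (the principal point, pixels), "cam_to_world" (4x4, takes a point from camera to world coordinates); the wrist camera has in their place "tool_from_camera" (4x4, takes a point from camera to tool coordinates, whose origin is the TCP and whose axes are the tool frame's). Camera axes: x right, y up, looking along -z (the intrinsics and any distortion apply to the point x, -y, -z); pixel columns grow to the right and rows downward; lengths in mm; the calibration is good to about 2 mm. A picture is of the moment at which its call begins: read the wrist's pose just before it. camera_params takes no time and is no camera call.
- hand_in(): hands the job in, once; it reports no verdict.
Trained networks look in the newest picture that a camera, given by its name, has taken for a name from the list of things; names that differ only in an ending like _2 or _b are one class to them, and where a whole thing is asked for, a point or a joint stands for the part that bears it (a point fixed in the world has none). Each returns a list of dicts, best first, with "score" (0 to 1); they miss things now and then, are a little off and sometimes report something else, mostly with a low value. They report only what shows in the picture. A call takes as long as a camera call. They do not tell look-alikes from the thing itself.
- outline_of(label, camera): "mask" (384x512 bool, what is visible of it) and "rect" ([left, top, width, height] in pixels, round what is visible of it).
The state is a dict: "time": time; "q": joint angles; "joint_vel": joint speeds; "tau": joint torques, N m; "ee_pos": TCP position; "orientation": TCP orientation; "ft_force": force on the tool from outside, world axes, zero at the start; "ft_torque": the same for the moment, N m; "finger_gap": finger opening in mm.
Only numpy, scipy, OpenCV 4.12 (cv2) and the standard library are available. Lean on these libraries where they do the work, as an engineer would, in place of code of your own. Each camera call takes 0.05 s, during which the arm holds its last target.

## Working session

There is one attempt and no reset: what is moved stays moved. The work goes in short steps, Python scripts to look and compute and a shell command to move; the robot and the scene stay as the last step left them, time stands still between calls to the robot, and variables do not carry over. Pictures are saved under pics/ and viewed, and the job is handed in when it is done.

```bash
mkdir -p pics
cat > h.py <<'E'
import numpy as np, cv2
from plant import *
def snap(n,f):
    im=camera(n); cv2.imwrite('pics/'+f,cv2.cvtColor(im,cv2.COLOR_RGB2BGR)); return im
E
python3 - <<'E'
from h import *
o=get_obs(); print(o)
for n in ['scene','top','wrist']:
    print(n,camera_params(n)); snap(n,n+'0.png')
E
```

```text
{'time': 0.0, 'q': array([ 7.27998616e+01,  2.02634808e+01,  9.36281895e+01, -5.96446269e-04,
        6.61870692e+01, -1.34905582e-01]), 'joint_vel': array([-0.06192201,  0.04176764, -0.03587282, -0.04486747, -0.01302265,
        0.09078444]), 'tau': array([-8.60941291e-04, -5.93835247e+01, -3.34216404e+01,  6.97576418e-02,
        2.31281924e-02, -1.51333488e-04]), 'ee_pos': array([183.24514501, 597.0253124 , 213.85947288]), 'orientation': array([[-3.97285800e-04,  2.93455997e-01,  9.55972500e-01],
       [-1.31561838e-03,  9.55971594e-01, -2.93456265e-01],
       [-9.99999056e-01, -1.37428100e-03,  6.28216388e-06]]), 'ft_force': array([-0.08724074, -0.58644689,  0.51180315]), 'ft_torque': array([0.04640847, 0.00116175, 0.04962895]), 'finger_gap': 91.87555973641089}
scene {'vfov': 56.28064981943343, 'cx': 255.8503789781219, 'cy': 188.80411611434712, 'cam_to_world': array([[ 7.97382052e-01,  3.89876053e-01, -4.60628403e-01,
         2.08603413e+02],
       [-6.03441095e-01,  5.07051491e-01, -6.15432880e-01,
        -5.71660652e+02],
       [-6.38022367e-03,  7.68697241e-01,  6.395809
[... 308 characters left out ...]
   [-9.99561426e-01, -1.21947116e-02,  2.69859915e-02,
        -5.33439837e+00],
       [ 2.41576851e-02,  1.91279462e-01,  9.81238286e-01,
         1.07228270e+03],
       [ 0.00000000e+00,  0.00000000e+00,  0.00000000e+00,
         1.00000000e+00]])}
wrist {'vfov': 67.72091669987908, 'cx': 256.32257817154647, 'cy': 195.71416607783968, 'tool_from_camera': array([[ 2.65062499e-04,  2.99047814e-01, -9.54238091e-01,
        -1.69495016e+02],
       [ 9.99998833e-01,  1.35624706e-03,  7.02806685e-04,
         7.80764824e-01],
       [ 1.50435541e-03, -9.54237164e-01, -2.99047106e-01,
        -8.41690179e+01],
       [ 0.00000000e+00,  0.00000000e+00,  0.00000000e+00,
         1.00000000e+00]])}
```

View pics/scene0.png

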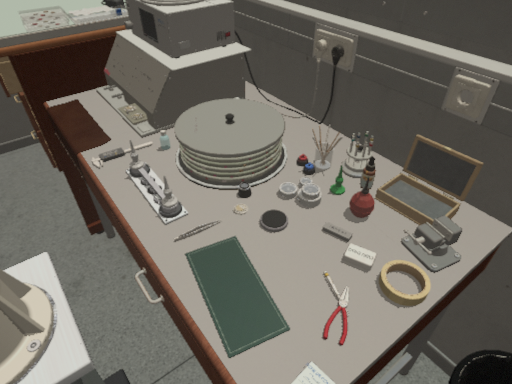

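View pics/top0.png

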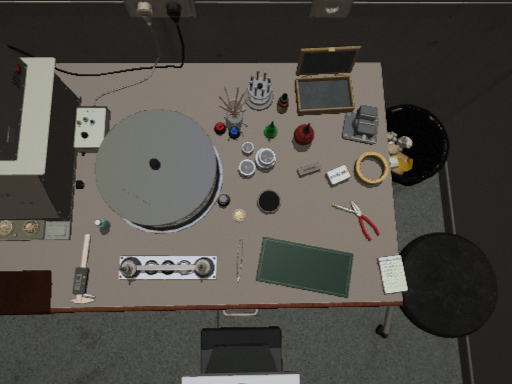

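View pics/wrist0.png

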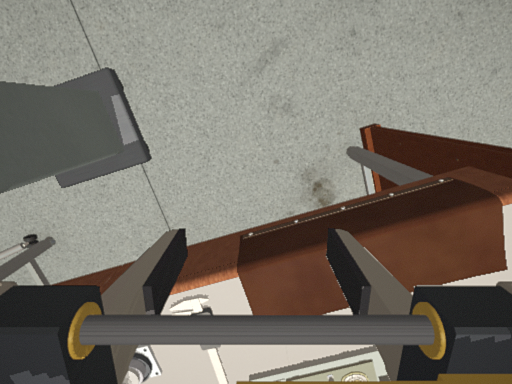

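```bash
cat >> h.py <<'E'
def par(n):
    p=camera_params(n); f=192/np.tan(np.radians(p['vfov']/2)); return p,f
def ray(n,px,obs=None):
    p,f=par(n); u,v=px
    d=np.array([(u-p['cx'])/f,-(v-p['cy'])/f,-1.])
    if n=='wrist':
        o=obs or get_obs(); T=np.eye(4);T[:3,:3]=o['orientation'];T[:3,3]=o['ee_pos']; M=T@p['tool_from_camera']
    else: M=p['cam_to_world']
    return M[:3,3],M[:3,:3]@d
def plane(n,px,z,obs=None):
    o,d=ray(n,px,obs); return o+d*(z-o[2])/d[2]
def proj(n,P,obs=None):
    p,f=par(n)
    if n=='wrist':
        o=obs or get_obs(); T=np.eye(4);T[:3,:3]=o['orientation'];T[:3,3]=o['ee_pos']; M=T@p['tool_from_camera']
    else: M=p['cam_to_world']
    c=M[:3,:3].T@(np.array(P)-M[:3,3]); return np.array([p['cx']+f*c[0]/-c[2],p['cy']-f*c[1]/-c[2]])
E
python3 - <<'E'
from h import *
hs=dict(jig=8,bar=30,weight_0=40,case_large=15,cushion=16,mat=3)
for n in ['top','scene']:
    im=snap(n,n+'1.png')
    for l,z in hs.items():
        for r in outline_of(l,n)[:4]:
            m=r['mask']; (c,s,a)=cv2.minAreaRect(np.argwhere(m)[:,::-1].astype(np.float32))
            print(n,l,round(r['score'],2),r['rect'],np.round(c,1),np.round(s,1),round(a,1),np.round(plane(n,c,z)[:2],1))
im=cv2.imread('pics/top1.png')
cv2.imwrite('pics/topj.png',cv2.resize(im[240:300,90:250],None,fx=5,fy=5,interpolation=3))
cv2.imwrite('pics/topm.png',cv2.resize(im[110:230,190:330],None,fx=5,fy=5,interpolation=3))
im=cv2.imread('pics/scene1.png')
cv2.imwrite('pics/scj.png',cv2.resize(im[130:225,110:210],None,fx=6,fy=6,interpolation=3))
E
```

```text
top bar 0.61 [125.3, 261.4, 83.0, 11.8] [169.3 267.8] [81.5  9.4] 4.5 [435.6 192. ]
top weight_0 0.66 [124.1, 264.1, 12.7, 9.8] [129. 268.] [11.3 12.7] 45.0 [436.8 299. ]
top weight_0 0.66 [263.6, 124.1, 12.7, 15.0] [270.4 131.3] [11.8 12. ] 59.0 [825.7 -96.7]
top weight_0 0.55 [194.5, 259.3, 17.1, 15.4] [202.5 266. ] [12. 13.] 90.0 [438.8  99.8]
top cushion 0.72 [256.6, 194.4, 21.9, 19.9] [269. 201.] [22. 22.] 90.0 [621.3 -88.9]
top mat 0.75 [253.0, 233.4, 98.6, 63.7] [305.5 266.8] [94.5 45.1] 10.4 [ 431.9 -188.9]
scene jig 0.81 [126.8, 166.4, 60.1, 54.4] [155.5 192.9] [73.3 25.4] 49.4 [435.5 185.6]
scene bar 0.59 [131.0, 165.1, 45.1, 45.2] [154.8 188.5] [59.1 14.8] 50.6 [433.8 176.7]
scene weight_0 0.62 [159.2, 179.0, 21.8, 25.7] [169.8 191.4] [14.  27.8] 4.8 [455.9 129.7]
scene weight_0 0.52 [130.0, 141.9, 13.8, 30.0] [136.5 155.5] [13. 25.] 0.0 [452.9 338.5]
scene weight_0 0.46 [329.2, 164.5, 17.8, 33.2] [340.6 181.3] [13.9 27.7] 26.6 [ 836.2 -109.8]
scene case_large 0.45 [152.4, 197.2, 10.3, 4.1] [156.8 198.8] [7.8 4.2] 45.0 [425.4 153. ]
scene cushion 0.67 [262.6, 206.5, 22.0, 26.9] [273.  220.5] [21. 26.] 90.0 [616.  -96.3]
scene cushion 0.63 [125.8, 163.9, 59.1, 59.1] [155.2 192.7] [72.5 24.8] 50.2 [432.5 177.3]
scene mat 0.91 [185.3, 236.4, 103.5, 123.4] [234.8 292.1] [113.3  67.3] 64.8 [ 431.  -199.7]
```

View pics/topj.png

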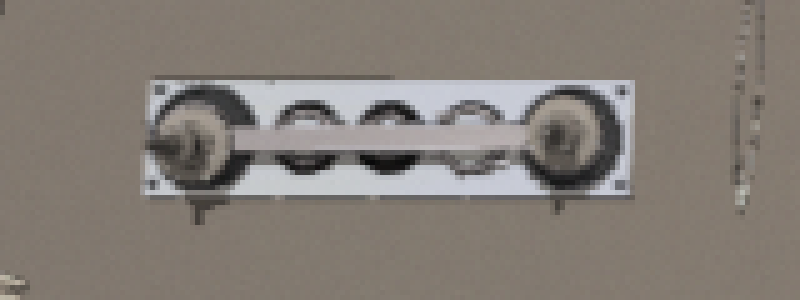

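View pics/topm.png

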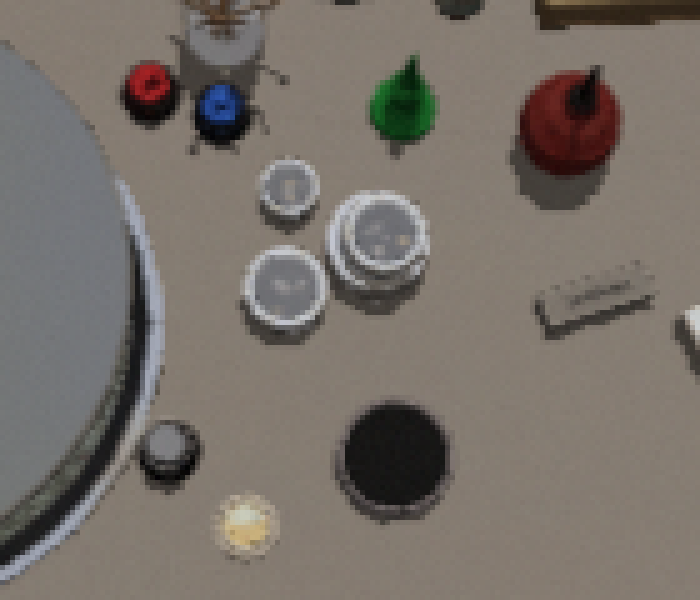

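View pics/scj.png

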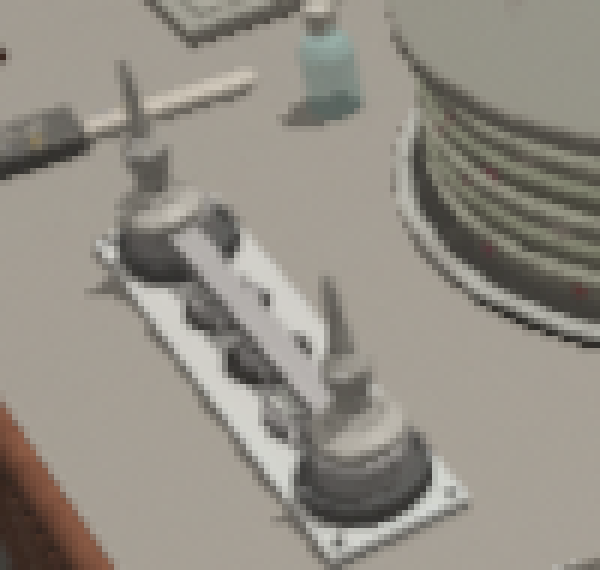

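```bash
R='{"translation":[0.0252,-0.0467,0.002],"rotation":[0,0,-0.1274]}'; : ; python3 -m pendant '[{"translation":[0.0252,-0.0467,0.002],"rotation":[0,0,-0.1274]},{"translation":[0.0252,-0.0467,0.002],"rotation":[0,0,-0.1274]},{"translation":[0.0252,-0.0467,0.002],"rotation":[0,0,-0.1274]},{"translation":[0.0252,-0.0467,0.002],"rotation":[0,0,-0.1274]},{"translation":[0.0252,-0.0467,0.002],"rotation":[0,0,-0.1274]}]'
python3 -m pendant '[{"translation":[0.0252,-0.0467,0.002],"rotation":[0,0,-0.1274]},{"translation":[0.0252,-0.0467,0.002],"rotation":[0,0,-0.1274]},{"translation":[0.0252,-0.0467,0.002],"rotation":[0,0,-0.1274]},{"translation":[0.0252,-0.0467,0.002],"rotation":[0,0,-0.1274]},{"translation":[0.0252,-0.0467,0.002],"rotation":[0,0,-0.1274]}]'
```

```text
time: 1.48
ee_pos: [310.0, 362.6, 224.9]
orientation: [[0.001, 0.807, 0.591], [0.0, 0.591, -0.807], [-1.0, 0.001, -0.0]]
ft_force: [1.2, -0.5, 0.2]
finger_gap: 91.7
time: 2.1
ee_pos: [436.1, 128.9, 235.0]
orientation: [[0.001, 1.0, -0.005], [0.0, -0.005, -1.0], [-1.0, 0.001, -0.0]]
ft_force: [0.3, 0.6, -0.2]
finger_gap: 92.1
```

```bash
python3 -m pendant '[{"translation":[0,0,0],"rotation":[0,0,0]},{"translation":[0,0,0],"rotation":[0,0,0]}]' >/dev/null
python3 - <<'E'
from h import *
o=get_obs();print(o['time'],o['ee_pos'])
im=snap('wrist','w1.png')
for l,z in dict(jig=8,bar=31.8,weight_0=60,case_large=18.5,case_medium=18.5,case_small=18.5).items():
    for r in outline_of(l,'wrist')[:4]:
        m=r['mask']; (c,s,a)=cv2.minAreaRect(np.argwhere(m)[:,::-1].astype(np.float32))
        print(l,round(r['score'],2),r['rect'],np.round(c,1),np.round(s,1),round(a,1),np.round(plane('wrist',c,z)[:2],1))
im=cv2.imread('pics/w1.png')
cv2.imwrite('pics/w1b.png',cv2.resize(im[0:260,150:360],None,fx=2.3,fy=2.3,interpolation=3))
E
```

```text
2.35 [435.17990509 130.61591372 234.55788155]
jig 0.63 [234.1, 1.2, 57.9, 211.0] [261.5 106. ] [212.  53.] 90.0 [442.7 217. ]
bar 0.64 [252.9, 9.3, 23.9, 174.4] [260.6  95.5] [ 20.9 172.1] 4.6 [441.1 229.4]
weight_0 0.7 [244.7, 182.2, 26.9, 34.1] [260.  195.5] [31.8 29. ] 45.0 [440.4 109.5]
weight_0 0.57 [241.8, 1.2, 31.9, 44.7] [257.  26.] [38.2 38.2] 45.0 [436.6 298.2]
case_large 0.6 [243.0, 139.6, 28.3, 29.6] [257.4 149.5] [28.5 27.3] 78.1 [437.4 161.3]
case_medium 0.82 [248.0, 69.7, 27.1, 30.7] [260.   81.5] [31. 24.] 90.0 [440.7 246.3]
case_small 0.44 [251.2, 104.9, 21.2, 21.8] [260.2 118.1] [15.1 18.6] 70.3 [441.2 201.8]
```

View pics/w1.png

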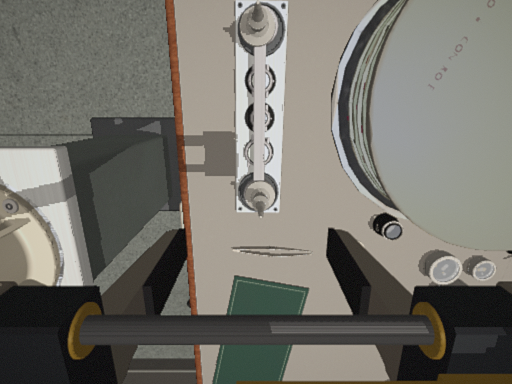

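View pics/w1b.png

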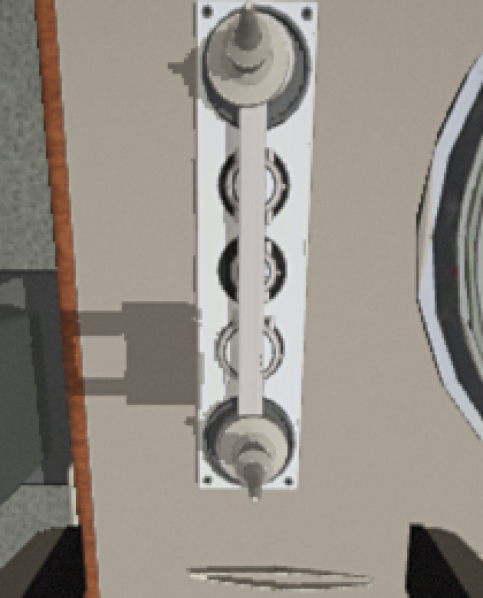

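Run:
```python
from h import *
for p in [(235.6,1.3),(287.8,1.3),(278.9,212.2),(236,212.2)]: print('jigcorner',plane('wrist',p,8)[:2].round(1))
# weights: foot disc centres and needle tips
# crop coords
c=lambda x,y:(x/2.3+150,y/2.3)
print('tip+y',plane('wrist',c(249,5),117.8)[:2],'tip-y',plane('wrist',c(254,498),117.8)[:2])
print('bead -y',plane('wrist',c(252,460),82)[:2])
print('bead +y',plane('wrist',c(252,58),82)[:2])
print('foot +y',plane('wrist',c(253,62),42)[:2], 'foot -y',plane('wrist',c(251,440),42)[:2])
print('beam',[plane('wrist',c(x,y),31.8)[:2].round(1) for x,y in [(240,110),(266,110),(239,414),(265,414)]])
print('rings',[plane('wrist',c(x,y),18.5)[:2].round(1) for x,y in [(254,185),(252,270),(250,350)]])
b=lambda x,y:(x/5+90,y/5+240)
print('top jig',[plane('top',b(x,y),8)[:2].round(1) for x,y in [(150,80),(634,80),(635,195),(143,195)]])
import cv2
# mat contour from top: green threshold
for n in ['top','scene']:
    r=outline_of('mat',n) if camera(n) is not None else 0
    m=r[0]['mask'].astype(np.uint8); cs,_=cv2.findContours(m,0,2); k=max(cs,key=cv2.contourArea)
    P=np.array([plane(n,p[0],3)[:2] for p in k],np.float32); print(n,cv2.minAreaRect(P))
    r=outline_of('cushion',n)
    m=r[0]['mask'].astype(np.uint8); cs,_=cv2.findContours(m,0,2); k=max(cs,key=cv2.contourArea)
    P=np.array([plane(n,p[0],16)[:2] for p in k],np.float32); print(n,cv2.minEnclosingCircle(P))
im=cv2.imread('pics/top1.png')
cv2.imwrite('pics/topmat.png',cv2.resize(im[225:305,245:365],None,fx=6,fy=6,interpolation=3))
im=cv2.imread('pics/scene1.png')
cv2.imwrite('pics/scmat.png',cv2.resize(im[190:350,180:300],None,fx=3.7,fy=3.7,interpolation=3))
```

```text
jigcorner [411.5 336.3]
jigcorner [473.9 336.3]
jigcorner [469.4  67.1]
jigcorner [406.1  67.2]
tip+y [437.80288967 302.43239539] tip-y [440.37132558 103.59759698]
bead -y [439.85053748 110.47043193]
bead +y [439.38400771 293.37034546]
foot +y [440.33050154 301.20222243] foot -y [439.75945605 109.38394065]
beam [array([433.9, 281.9]), array([447.2, 281.9]), array([432.8, 122.2]), array([448. , 122.2])]
rings [array([441.4, 247.4]), array([440.4, 202.7]), array([439.3, 157.4])]
top jig [array([470.7, 335.1]), array([466.2,  62.9]), array([402.5,  62.3]), array([407.4, 335.8])]
top ((434.62725830078125, -188.07986450195312), (266.4869079589844, 131.09886169433594), 78.45018768310547)
top ((621.732666015625, -88.52482604980469), 34.66547775268555)
scene ((432.778076171875, -186.5613555908203), (266.43914794921875, 127.26469421386719), 78.28889465332031)
scene ((617.69775390625, -95.67160034179688), 36.76726150512695)
```

View pics/topmat.png

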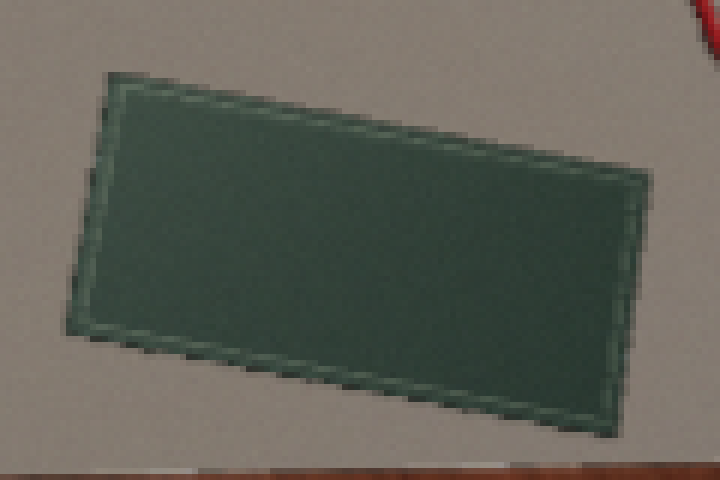

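View pics/scmat.png

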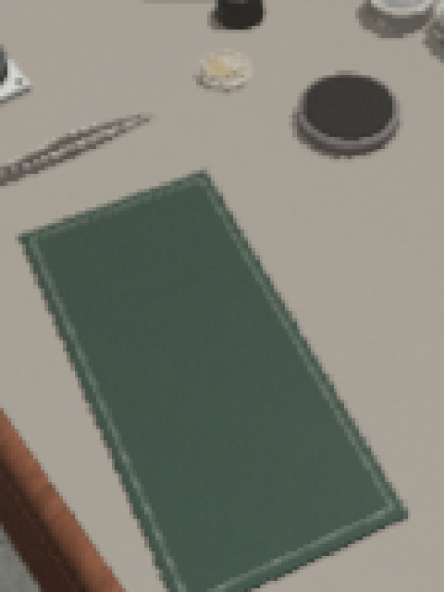

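```bash
cat >> h.py <<'E'
def overlay(n,src,items,crop,fx,out,obs=None):
    # items: list of (centre xyz, radius,color)
    im=cv2.imread('pics/'+src); x0,y0,x1,y1=crop
    im=cv2.resize(im[y0:y1,x0:x1],None,fx=fx,fy=fx,interpolation=cv2.INTER_CUBIC)
    for c,r,col in items:
        t=np.linspace(0,2*np.pi,60) if r else [0]
        P=np.array([proj(n,np.array(c)+[r*np.cos(a),r*np.sin(a),0],obs) for a in t])
        P=((P+0.5-[x0,y0])*fx).astype(int)
        if r: cv2.polylines(im,[P],True,col,1)
        else: cv2.circle(im,tuple(int(v) for v in P[0]),3,col,-1)
    cv2.imwrite('pics/'+out,im)
E
python3 - <<'E'
from h import *
it=[]
for x,y in [(440,300),(439.7,107)]:
    it+=[((x,y,31.8),20.5,(0,0,255)),((x,y,82),9,(0,255,0)),((x,y,117.8),0,(255,0,0))]
for s in (1,-1):
    it+=[((439+s*1.8,201+s*102,18.8),29,(255,255,0))]
overlay('wrist','w1.png',it,(220,0,300,220),2.7,'ov1.png')
overlay('scene','scene1.png',it,(110,130,210,225),6,'ov2.png')
overlay('top','top1.png',it,(110,240,230,300),6,'ov3.png')
a=cv2.imread('pics/ov1.png');b=cv2.imread('pics/ov2.png')
H=594
cv2.imwrite('pics/ov12.png',np.hstack([cv2.copyMakeBorder(a,0,600-a.shape[0],0,0,0)[:570],b[:570,:560]]))
E
```

```text
(no output)
```

View pics/ov12.png

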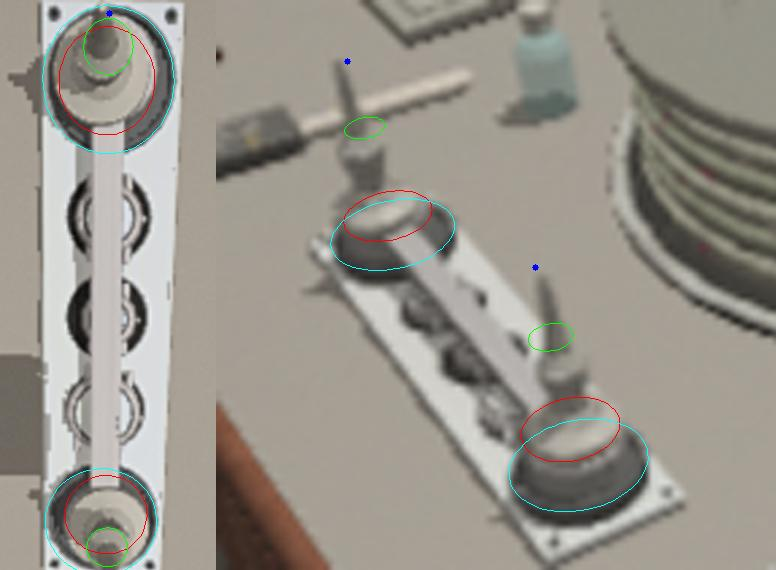

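View pics/ov3.png

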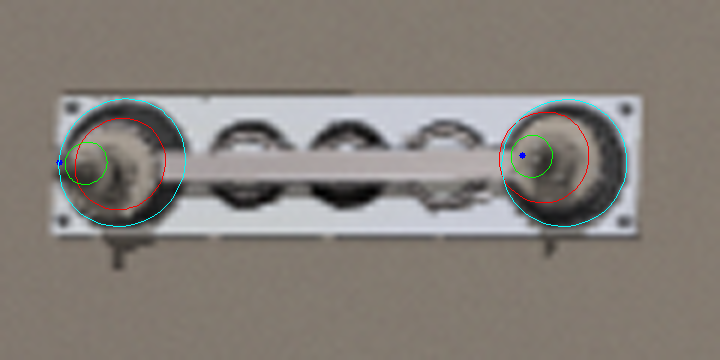

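```bash
python3 -m pendant '[{"translation":[0.0045,-0.028,-0.03],"rotation":[0,0,0.005]},{"translation":[0,0,-0.05],"rotation":[0,0,0]},{"translation":[0,0,-0.05],"rotation":[0,0,0]},{"translation":[0,0,-0.03],"rotation":[0,0,0]},{"translation":[0,0,0],"rotation":[0,0,0]}]'
python3 - <<'E'
from h import *
o=get_obs();print(o['ee_pos'])
snap('wrist','w2.png');snap('scene','s2.png');snap('top','t2.png')
a=cv2.imread('pics/s2.png')[100:240,80:230];
cv2.imwrite('pics/s2c.png',cv2.resize(a,None,fx=4,fy=4,interpolation=2))
E
```

```text
time: 3.62
ee_pos: [438.2, 102.1, 72.9]
orientation: [[-0.004, 1.0, 0.004], [-0.001, 0.004, -1.0], [-1.0, -0.004, 0.001]]
ft_force: [-0.4, 0.1, 0.9]
finger_gap: 91.7
[438.21362849 102.05193241  72.93706287]
```

View pics/w2.png

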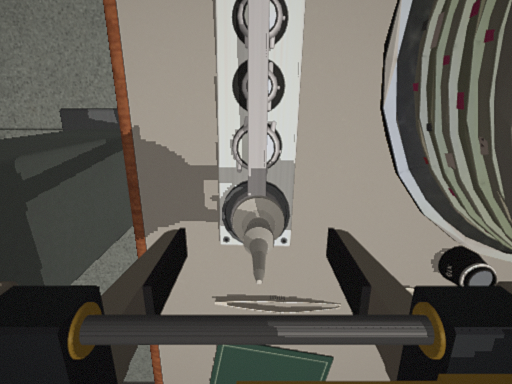

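View pics/s2c.png

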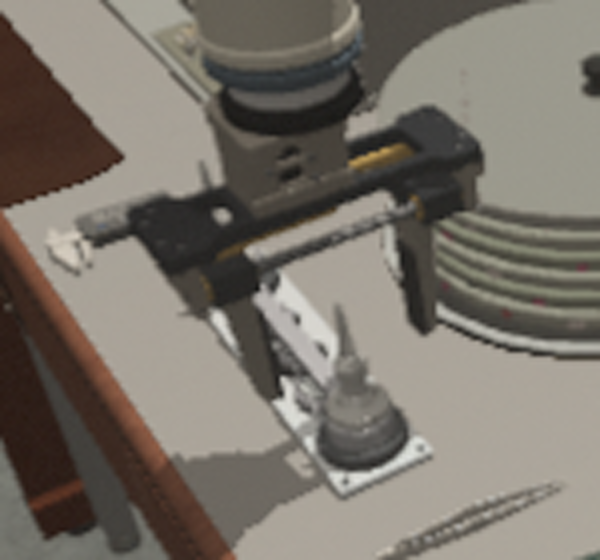

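Run:
```python
from h import *
print(plane('wrist',(259.5,283),117.8),plane('wrist',(258,238),82),plane('wrist',(256,213),45))
x,y=439.5,102
it=[((x,y,31.8),20.5,(0,0,255)),((x,y,82),9,(0,255,0)),((x,y,117.8),0,(255,0,0)),((x,y,63),12.5,(255,255,0))]
overlay('wrist','w2.png',it,(200,140,340,300),5,'ov4.png')
```

```text
[443.15613643 100.91757891 117.8       ] [442.65124453 109.15277767  82.        ] [441.45915141 111.83077381  45.        ]
```

View pics/ov4.png

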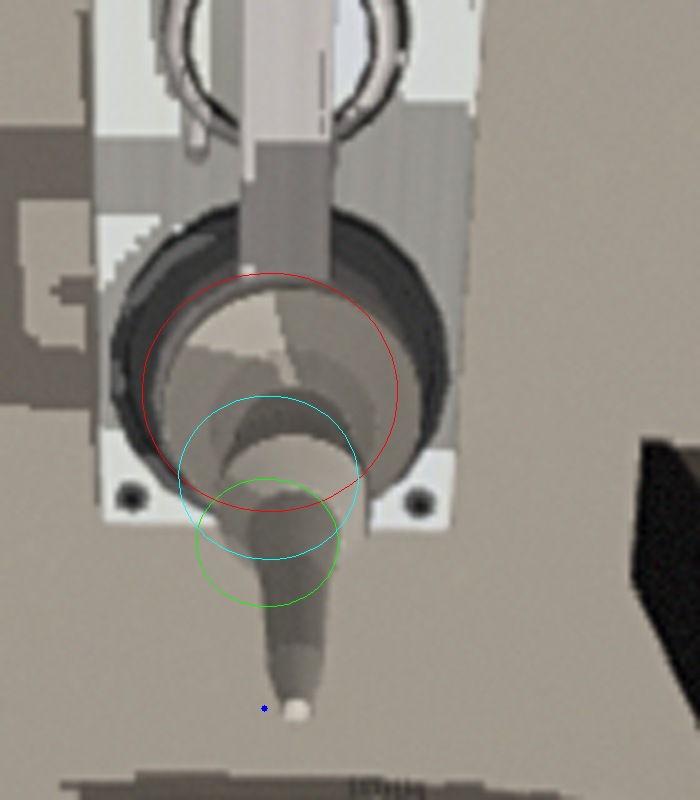

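```bash
python3 -m pendant '[{"translation":[0.004,0,-0.01],"rotation":[0,0,0]},{"translation":[0,0,0],"rotation":[0,0,0]}]'
python3 -m pendant '[{"translation":[0,0,0],"rotation":[0,0,0]},{"translation":[0,0,0],"rotation":[0,0,0]},{"translation":[0,0,0],"rotation":[0,0,0]},{"translation":[0,0,0],"rotation":[0,0,0]},{"translation":[0,0,0],"rotation":[0,0,0]}]' 0.1
python3 -m pendant '[{"translation":[0,0,0],"rotation":[0,0,0]},{"translation":[0,0,0],"rotation":[0,0,0]},{"translation":[0,0,0],"rotation":[0,0,0]},{"translation":[0,0,0],"rotation":[0,0,0]}]'
python3 - <<'E'
from h import *
snap('wrist','w3.png')
E
```

```text
time: 4.03
ee_pos: [444.3, 102.5, 64.7]
orientation: [[0.001, 1.0, 0.004], [0.0, 0.004, -1.0], [-1.0, 0.001, -0.0]]
ft_force: [0.1, 0.7, -0.1]
finger_gap: 91.9
time: 4.65
ee_pos: [443.9, 102.5, 64.6]
orientation: [[-0.0, 1.0, 0.004], [0.0, 0.004, -1.0], [-1.0, -0.0, -0.0]]
ft_force: [0.5, 0.3, 0.1]
finger_gap: 43.8
time: 5.15
ee_pos: [444.0, 102.5, 64.5]
orientation: [[0.0, 1.0, 0.004], [0.0, 0.004, -1.0], [-1.0, 0.0, -0.0]]
ft_force: [-0.5, -0.0, -1.1]
finger_gap: 24.4
```

View pics/w3.png

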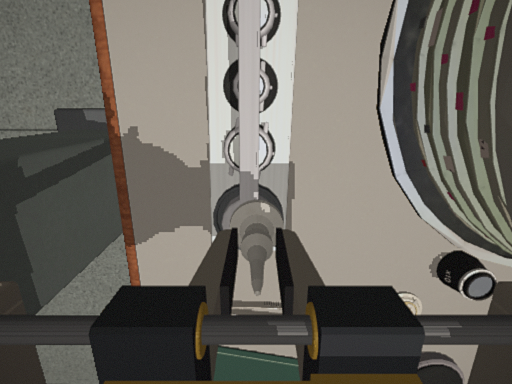

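```bash
python3 -m pendant '[{"translation":[0,0,0.01],"rotation":[0,0,0]},{"translation":[0,0,0.02],"rotation":[0,0,0]},{"translation":[0,0,0.02],"rotation":[0,0,0]},{"translation":[0,-0.02,0],"rotation":[0,0,0]},{"translation":[-0.005,-0.032,0],"rotation":[0,0,0]}]'
python3 -m pendant '[{"translation":[-0.01,-0.05,0],"rotation":[0,0,0]},{"translation":[-0.01,-0.05,0],"rotation":[0,0,0]},{"translation":[-0.01,-0.05,0],"rotation":[0,0,0]},{"translation":[-0.01,-0.05,0],"rotation":[0,0,0]},{"translation":[-0.01,-0.05,0],"rotation":[0,0,0]}]'
python3 -m pendant '[{"translation":[-0.005,-0.03,0],"rotation":[0,0,0]},{"translation":[-0.001,-0.02,-0.01],"rotation":[0,0,0]},{"translation":[0,0,-0.02],"rotation":[0,0,0]},{"translation":[0,0,-0.02],"rotation":[0,0,0]},{"translation":[0,0,0],"rotation":[0,0,0]}]'
python3 - <<'E'
from h import *
print(get_obs()['ee_pos'],get_obs()['ft_force'])
snap('scene','s4.png');snap('wrist','w4.png')
a=cv2.imread('pics/s4.png')[190:350,150:310];
cv2.imwrite('pics/s4c.png',cv2.resize(a,None,fx=3.6,fy=3.6,interpolation=2))
E
```

```text
time: 5.82
ee_pos: [439.7, 50.4, 115.7]
orientation: [[0.002, 1.0, 0.006], [0.0, 0.006, -1.0], [-1.0, 0.002, -0.0]]
ft_force: [-0.3, 0.0, -2.5]
finger_gap: 24.3
time: 6.45
ee_pos: [388.7, -201.3, 115.4]
orientation: [[0.001, 1.0, 0.004], [-0.001, 0.004, -1.0], [-1.0, 0.001, 0.001]]
ft_force: [0.6, 0.4, -2.3]
finger_gap: 24.3
time: 7.08
ee_pos: [382.1, -249.1, 64.1]
orientation: [[-0.002, 1.0, 0.004], [0.001, 0.004, -1.0], [-1.0, -0.002, -0.001]]
ft_force: [0.4, -0.4, -2.0]
finger_gap: 24.3
[ 382.07517632 -249.08347907   64.08846198] [ 0.36705041 -0.44494087 -2.0120345 ]
```

View pics/s4c.png

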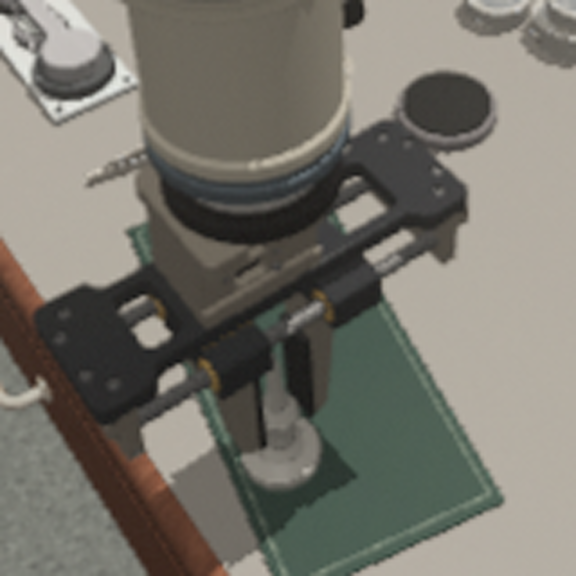

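View pics/w4.png

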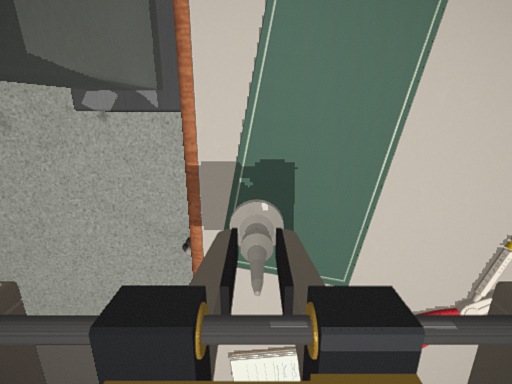

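Run:
```python
from h import *
o=get_obs()
m=np.array([432.5,-188]);ex=np.array([.98,-.2]);ey=np.array([.2,.98])
it=[((383,-249,3),20.5,(0,0,255)),((382,-249,31),20.5,(0,255,255))]
for a in (-1,1):
  for b in (-1,1):
    p=m+ex*62.5*a+ey*132*b; it.append(((p[0],p[1],3),0,(0,0,255)))
for t in np.linspace(-132,132,12):
  for a in (-1,1):
    p=m+ex*62.5*a+ey*t; it.append(((p[0],p[1],3),0,(0,255,255)))
overlay('wrist','w4.png',it,(150,0,450,384),1.55,'ov5.png')
```

```text
(no output)
```

View pics/ov5.png

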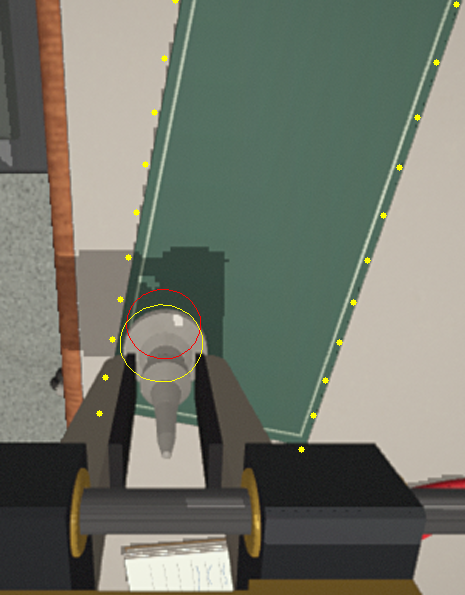

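```bash
python3 -m pendant '[{"translation":[0.006,0.006,-0.008],"rotation":[0,0,0]},{"translation":[0,0,-0.01],"rotation":[0,0,0]},{"translation":[0,0,-0.008],"rotation":[0,0,0]},{"translation":[0,0,0],"rotation":[0,0,0]}]'
python3 -m pendant '[{"translation":[0,0,-0.0015],"rotation":[0,0,0]},{"translation":[0,0,0],"rotation":[0,0,0]}]'
```

```text
time: 7.68
ee_pos: [388.3, -243.1, 37.8]
orientation: [[-0.002, 1.0, 0.004], [0.001, 0.004, -1.0], [-1.0, -0.002, -0.001]]
ft_force: [1.4, -0.1, -1.6]
finger_gap: 24.5
time: 7.92
ee_pos: [388.9, -243.6, 37.2]
orientation: [[0.0, 1.0, 0.004], [-0.0, 0.004, -1.0], [-1.0, 0.0, 0.0]]
ft_force: [-0.3, 0.4, -1.1]
finger_gap: 24.5
```

```bash
python3 -m pendant '[{"translation":[0,0,-0.001],"rotation":[0,0,0]},{"translation":[0,0,0],"rotation":[0,0,0]}]'
python3 -m pendant '[{"translation":[0,0,-0.001],"rotation":[0,0,0]},{"translation":[0,0,0],"rotation":[0,0,0]}]'
```

```text
time: 8.18
ee_pos: [388.9, -243.6, 36.1]
orientation: [[0.0, 1.0, 0.004], [-0.0, 0.004, -1.0], [-1.0, 0.0, 0.0]]
ft_force: [0.2, 0.0, -2.3]
finger_gap: 24.4
time: 8.43
ee_pos: [389.0, -243.6, 35.5]
orientation: [[0.0, 1.0, 0.004], [-0.0, 0.004, -1.0], [-1.0, 0.0, 0.0]]
ft_force: [-1.2, 1.4, 5.7]
finger_gap: 24.6
```

```bash
python3 -m pendant '[{"translation":[0,0,0],"rotation":[0,0,0]},{"translation":[0,0,0],"rotation":[0,0,0]},{"translation":[0,0,0],"rotation":[0,0,0]},{"translation":[0,0,0],"rotation":[0,0,0]},{"translation":[0,0,0],"rotation":[0,0,0]}]' 1
python3 -m pendant '[{"translation":[0,0,0.01],"rotation":[0,0,0]},{"translation":[0,0,0.02],"rotation":[0,0,0]},{"translation":[0,0,0.04],"rotation":[0,0,0]},{"translation":[0,0,0.06],"rotation":[0,0,0]},{"translation":[0,0,0.03],"rotation":[0,0,0]}]'
python3 -m pendant '[{"translation":[0.006,0.055,0],"rotation":[0,0,0]},{"translation":[0.006,0.055,0],"rotation":[0,0,0]},{"translation":[0.006,0.055,0],"rotation":[0,0,0]},{"translation":[0.006,0.055,0],"rotation":[0,0,0]},{"translation":[0.006,0.055,0],"rotation":[0,0,0]}]'
python3 -m pendant '[{"translation":[0.006,0.05,0],"rotation":[0,0,0]},{"translation":[0.006,0.055,0],"rotation":[0,0,0]},{"translation":[0.006,0.055,0],"rotation":[0,0,0]},{"translation":[0.005,0.055,0],"rotation":[0,0,0]},{"translation":[0.0,0.05,0],"rotation":[0,0,0]}]'
python3 -m pendant '[{"translation":[0,0,-0.05],"rotation":[0,0,0]},{"translation":[0,0,-0.05],"rotation":[0,0,0]},{"translation":[0,0,0],"rotation":[0,0,0]}]'
python3 - <<'E'
from h import *
print(get_obs()['ee_pos'])
snap('scene','s5.png');snap('wrist','w5.png')
x,y=440,300
it=[((x,y,31.8),20.5,(0,0,255)),((x,y,82),9,(0,255,0)),((x,y,117.8),0,(255,0,0)),((x,y,63),12.5,(255,255,0))]
overlay('wrist','w5.png',it,(190,100,340,300),4,'ov6.png')
E
```

```text
time: 9.05
ee_pos: [388.9, -243.5, 35.1]
orientation: [[-0.0, 1.0, 0.004], [0.0, 0.004, -1.0], [-1.0, -0.0, -0.0]]
ft_force: [1.0, -0.1, 0.1]
finger_gap: 72.4
time: 9.68
ee_pos: [389.8, -244.1, 198.7]
orientation: [[0.003, 1.0, 0.004], [-0.002, 0.004, -1.0], [-1.0, 0.003, 0.002]]
ft_force: [0.0, -0.7, -0.8]
finger_gap: 92.0
time: 10.3
ee_pos: [418.9, 33.2, 196.0]
orientation: [[0.001, 1.0, 0.004], [0.0, 0.004, -1.0], [-1.0, 0.001, -0.0]]
ft_force: [1.1, -0.0, 0.2]
finger_gap: 91.8
time: 10.92
ee_pos: [441.9, 298.6, 195.9]
orientation: [[0.001, 1.0, 0.004], [0.0, 0.004, -1.0], [-1.0, 0.001, -0.0]]
ft_force: [0.7, -0.8, 0.4]
finger_gap: 91.9
time: 11.3
ee_pos: [439.4, 295.1, 92.8]
orientation: [[-0.006, 1.0, 0.004], [-0.004, 0.004, -1.0], [-1.0, -0.006, 0.004]]
ft_force: [0.0, 0.1, -0.1]
finger_gap: 92.1
[439.44942574 295.0672524   92.80177126]
```

View pics/ov6.png

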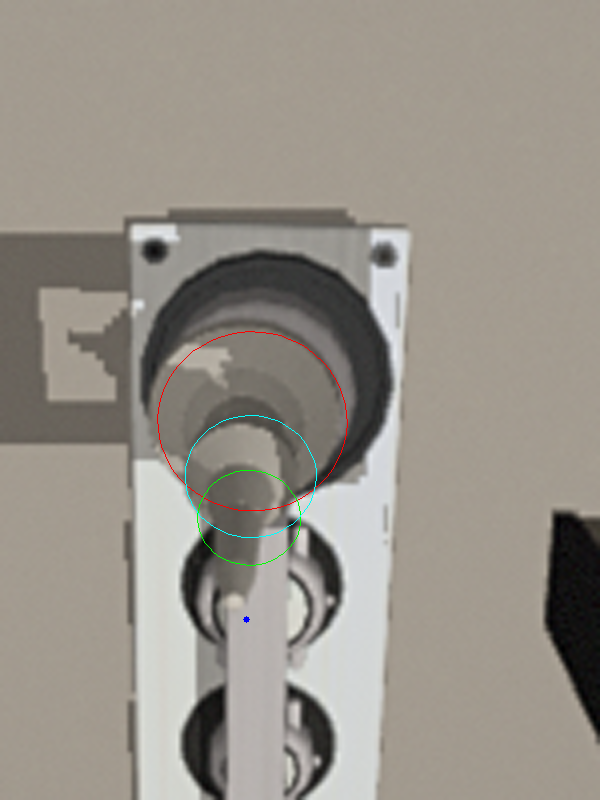

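View pics/s5.png

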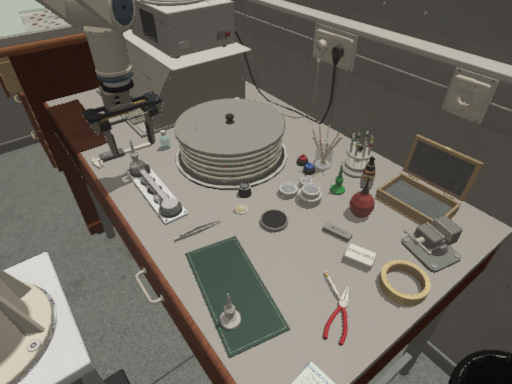

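```bash
python3 -m pendant '[{"translation":[0,0,0],"rotation":[0,0,0]}]'
python3 - <<'E'
from h import *
print(plane('wrist',(247.75,250.5),117.8))
snap('wrist','w6.png')
x,y=438,303
it=[((x,y,31.8),20.5,(0,0,255)),((x,y,82),9,(0,255,0)),((x,y,117.8),0,(255,0,0)),((x,y,63),12.5,(255,255,0))]
overlay('wrist','w6.png',it,(190,120,340,300),3.3,'ov7.png')
E
```

```text
time: 11.52
ee_pos: [443.3, 297.2, 97.4]
orientation: [[0.003, 1.0, 0.004], [0.002, 0.004, -1.0], [-1.0, 0.003, -0.002]]
ft_force: [0.7, 0.4, 0.6]
finger_gap: 91.8
[439.02815585 302.4604242  117.8       ]
```

View pics/ov7.png

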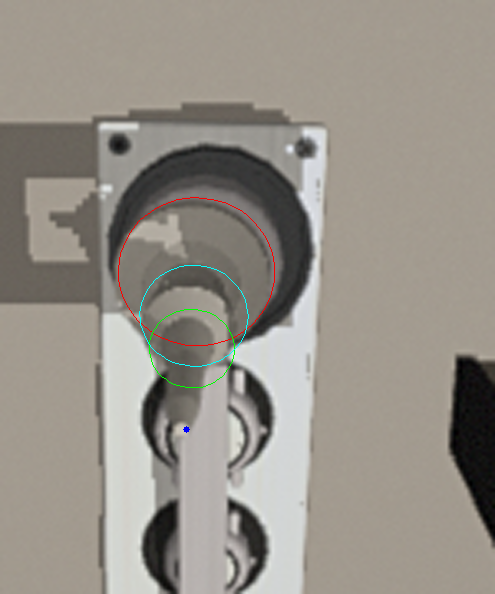

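```bash
python3 -m pendant '[{"translation":[-0.0045,0.005,-0.01],"rotation":[0,0,0]},{"translation":[0,0,-0.012],"rotation":[0,0,0]},{"translation":[0,0,-0.01],"rotation":[0,0,0]},{"translation":[0,0,0],"rotation":[0,0,0]}]'
python3 -m pendant '[{"translation":[0,0,0],"rotation":[0,0,0]},{"translation":[0,0,0],"rotation":[0,0,0]},{"translation":[0,0,0],"rotation":[0,0,0]},{"translation":[0,0,0],"rotation":[0,0,0]},{"translation":[0,0,0],"rotation":[0,0,0]}]' 0.1
python3 -m pendant '[{"translation":[0,0,0],"rotation":[0,0,0]},{"translation":[0,0,0],"rotation":[0,0,0]},{"translation":[0,0,0],"rotation":[0,0,0]},{"translation":[0,0,0],"rotation":[0,0,0]}]'
```

```text
time: 12.08
ee_pos: [436.6, 301.0, 61.9]
orientation: [[-0.002, 1.0, 0.004], [-0.001, 0.004, -1.0], [-1.0, -0.002, 0.001]]
ft_force: [-0.3, -0.8, -0.8]
finger_gap: 91.6
time: 12.7
ee_pos: [437.4, 301.5, 63.2]
orientation: [[0.0, 1.0, 0.004], [0.0, 0.004, -1.0], [-1.0, 0.0, -0.0]]
ft_force: [0.0, -0.6, -0.0]
finger_gap: 44.2
time: 13.2
ee_pos: [437.2, 301.4, 63.0]
orientation: [[-0.0, 1.0, 0.004], [-0.0, 0.004, -1.0], [-1.0, -0.0, 0.0]]
ft_force: [-1.3, 0.7, -1.2]
finger_gap: 25.2
```

```bash
python3 -m pendant '[{"translation":[0,0,0.01],"rotation":[0,0,0]},{"translation":[0,0,0.02],"rotation":[0,0,0]},{"translation":[0,0,0.02],"rotation":[0,0,0]},{"translation":[0,-0.02,0],"rotation":[0,0,0]},{"translation":[-0.002,-0.037,0],"rotation":[0,0,0]}]'
python3 -m pendant '[{"translation":[-0.003,-0.05,0],"rotation":[0,0,0]},{"translation":[-0.003,-0.05,0],"rotation":[0,0,0]},{"translation":[-0.003,-0.05,0],"rotation":[0,0,0]},{"translation":[-0.003,-0.05,0],"rotation":[0,0,0]},{"translation":[-0.003,-0.05,0],"rotation":[0,0,0]}]'
python3 -m pendant '[{"translation":[-0.004,-0.05,0],"rotation":[0,0,0]},{"translation":[-0.002,-0.04,0],"rotation":[0,0,0]},{"translation":[0,-0.02,-0.02],"rotation":[0,0,0]},{"translation":[0,0,-0.03],"rotation":[0,0,0]},{"translation":[0,0,-0.01],"rotation":[0,0,0]}]'
python3 -m pendant '[{"translation":[0,0,0],"rotation":[0,0,0]},{"translation":[0,0,0],"rotation":[0,0,0]}]'
```

```text
time: 13.82
ee_pos: [435.3, 243.6, 113.0]
orientation: [[0.001, 1.0, 0.006], [0.0, 0.006, -1.0], [-1.0, 0.001, -0.0]]
ft_force: [-0.5, 0.6, -2.4]
finger_gap: 24.7
time: 14.45
ee_pos: [419.0, -7.8, 112.7]
orientation: [[-0.001, 1.0, 0.004], [-0.0, 0.004, -1.0], [-1.0, -0.001, 0.0]]
ft_force: [0.0, 0.1, -2.4]
finger_gap: 25.0
time: 15.08
ee_pos: [412.1, -115.8, 51.5]
orientation: [[-0.003, 1.0, 0.003], [0.001, 0.003, -1.0], [-1.0, -0.003, -0.001]]
ft_force: [0.5, -0.2, -2.2]
finger_gap: 25.1
time: 15.32
ee_pos: [414.8, -115.5, 53.7]
orientation: [[0.001, 1.0, 0.005], [-0.0, 0.005, -1.0], [-1.0, 0.001, 0.0]]
ft_force: [0.2, -0.3, -2.9]
finger_gap: 25.1
```

```bash
python3 -m pendant '[{"translation":[0,0,-0.008],"rotation":[0,0,0]},{"translation":[0,0,-0.007],"rotation":[0,0,0]},{"translation":[0,0,-0.0025],"rotation":[0,0,0]},{"translation":[0,0,0],"rotation":[0,0,0]},{"translation":[0,0,0],"rotation":[0,0,0]}]'
python3 -m pendant '[{"translation":[0,0,-0.0015],"rotation":[0,0,0]},{"translation":[0,0,0],"rotation":[0,0,0]}]'
```

```text
time: 15.95
ee_pos: [414.5, -115.5, 35.6]
orientation: [[0.0, 1.0, 0.004], [-0.0, 0.004, -1.0], [-1.0, 0.0, 0.0]]
ft_force: [0.7, 0.0, -2.1]
finger_gap: 25.0
time: 16.2
ee_pos: [414.6, -115.6, 34.1]
orientation: [[0.0, 1.0, 0.004], [-0.0, 0.004, -1.0], [-1.0, 0.0, 0.0]]
ft_force: [1.1, 0.8, -2.6]
finger_gap: 24.7
```

```bash
python3 -m pendant '[{"translation":[0,0,-0.001],"rotation":[0,0,0]},{"translation":[0,0,0],"rotation":[0,0,0]}]'
```

```text
time: 16.45
ee_pos: [414.6, -115.6, 33.9]
orientation: [[0.0, 1.0, 0.004], [-0.0, 0.004, -1.0], [-1.0, 0.0, 0.0]]
ft_force: [-4.3, 1.8, 15.4]
finger_gap: 24.8
```

```bash
python3 -m pendant '[{"translation":[0,0,0],"rotation":[0,0,0]},{"translation":[0,0,0],"rotation":[0,0,0]},{"translation":[0,0,0],"rotation":[0,0,0]},{"translation":[0,0,0],"rotation":[0,0,0]},{"translation":[0,0,0],"rotation":[0,0,0]}]' 1
python3 -m pendant '[{"translation":[0,0,0.01],"rotation":[0,0,0]},{"translation":[0,0,0.02],"rotation":[0,0,0]},{"translation":[0,0,0.04],"rotation":[0,0,0]},{"translation":[0,0,0.04],"rotation":[0,0,0]},{"translation":[0,0.03,0.03],"rotation":[0,0,0]}]'
python3 -m pendant '[{"translation":[0.005,0.05,0],"rotation":[0,0,0]},{"translation":[0.005,0.05,0],"rotation":[0,0,0]},{"translation":[0.005,0.05,0],"rotation":[0,0,0]},{"translation":[0.005,0.05,0],"rotation":[0,0,0]},{"translation":[0.004,0.03,0],"rotation":[0,0,0]}]'
python3 -m pendant '[{"translation":[0.0,0.03,-0.03],"rotation":[0,0,0.0]},{"translation":[0.0,0.0,0],"rotation":[0,0,0]},{"translation":[0,0,0],"rotation":[0,0,0]}]'
python3 - <<'E'
from h import *
print(get_obs()['ee_pos'])
snap('wrist','w7.png');snap('top','t7.png')
E
```

```text
time: 17.08
ee_pos: [414.3, -115.5, 33.0]
orientation: [[-0.0, 1.0, 0.004], [0.0, 0.004, -1.0], [-1.0, -0.0, -0.0]]
ft_force: [-0.0, 0.5, 0.8]
finger_gap: 73.1
time: 17.7
ee_pos: [415.0, -86.2, 175.5]
orientation: [[0.002, 1.0, 0.002], [-0.001, 0.002, -1.0], [-1.0, 0.002, 0.001]]
ft_force: [0.1, 0.4, -0.2]
finger_gap: 91.5
time: 18.32
ee_pos: [438.4, 146.6, 173.9]
orientation: [[0.001, 1.0, 0.006], [0.0, 0.006, -1.0], [-1.0, 0.001, -0.0]]
ft_force: [-0.0, 0.6, -0.3]
finger_gap: 91.7
time: 18.7
ee_pos: [438.3, 174.1, 143.7]
orientation: [[-0.0, 1.0, 0.005], [-0.0, 0.005, -1.0], [-1.0, -0.0, 0.0]]
ft_force: [-0.1, -0.3, 0.9]
finger_gap: 91.8
[438.31099299 174.05636436 143.70292385]
```

View pics/w7.png

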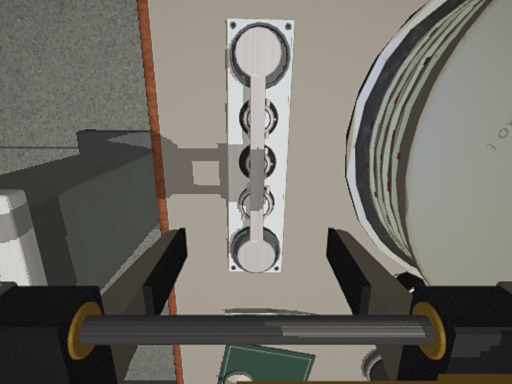

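View pics/t7.png

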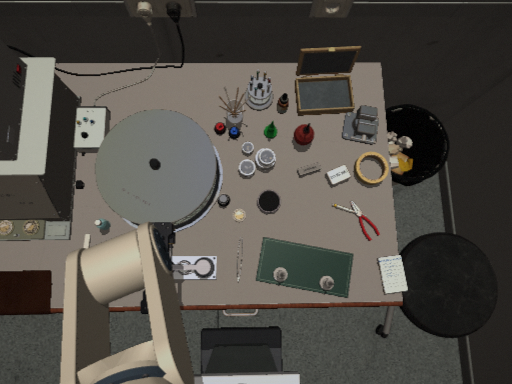

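Run:
```python
from h import *
print('feet',plane('wrist',(258.5,50),31.8),plane('wrist',(255,248.5),31.8))
print('jig c',[plane('wrist',p,8)[:2].round(1) for p in [(228,20),(294,20),(280.5,271),(229,271)]])
c=np.array([440,202.]);d=np.array([.018,1.])
it=[]
for s in(1,-1):
    p=c+s*102*d; it+=[((p[0],p[1],31.8),21,(0,0,255)),((p[0],p[1],18.8),29,(255,255,0))]
p=c; it+=[((p[0],p[1],31.8),0,(0,0,255)),((p[0],p[1],18.5),13.5,(0,255,0)),((p[0]+.8,p[1]+46,18.5),16,(0,255,0)),((p[0]-.8,p[1]-46,18.5),19,(0,255,0))]
overlay('wrist','w7.png',it,(200,0,320,290),2.05,'a.png')
a=cv2.imread('pics/a.png'); b=cv2.resize(cv2.imread('pics/w7.png')[0:290,200:320],None,fx=2.05,fy=2.05,interpolation=2)
cv2.imwrite('pics/ov8.png',np.hstack([b,a]))
```

```text
feet [441.55584433 306.90317944  31.8       ] [438.51946159 110.51344086  31.8       ]
jig c [array([413. , 336.3]), array([475. , 336.5]), array([469.6,  67.5]), array([406.8,  67.5])]
```

View pics/ov8.png

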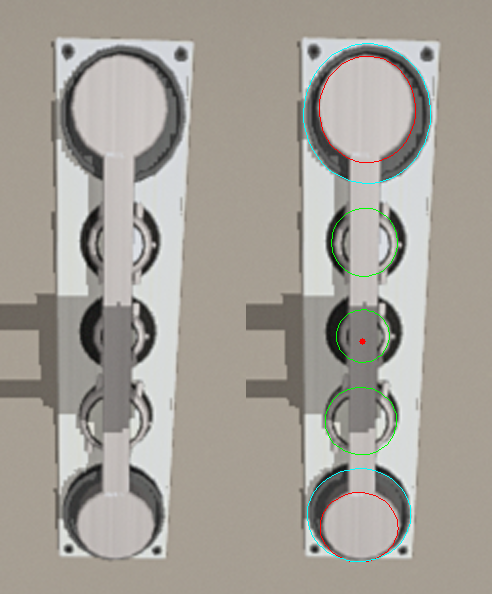

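```bash
python3 -m pendant '[{"translation":[0.0017,0.0275,-0.02],"rotation":[0,0,-0.024]},{"translation":[0,0,-0.04],"rotation":[0,0,0]},{"translation":[0,0,-0.04],"rotation":[0,0,0]},{"translation":[0,0,-0.015],"rotation":[0,0,0]},{"translation":[0,0,0],"rotation":[0,0,0]}]'
python3 -m pendant '[{"translation":[0,0,0],"rotation":[0,0,0]},{"translation":[0,0,0],"rotation":[0,0,0]}]'
```

```text
time: 19.42
ee_pos: [440.1, 201.4, 28.1]
orientation: [[-0.001, 1.0, -0.021], [-0.0, -0.021, -1.0], [-1.0, -0.001, 0.0]]
ft_force: [0.4, 0.5, 1.0]
finger_gap: 92.0
time: 19.68
ee_pos: [441.0, 202.3, 29.3]
orientation: [[0.002, 1.0, -0.02], [0.001, -0.02, -1.0], [-1.0, 0.002, -0.001]]
ft_force: [0.0, 0.0, 0.3]
finger_gap: 91.8
```

```bash
python3 -m pendant '[{"translation":[-0.001,-0.0005,-0.0053],"rotation":[0,0,0]},{"translation":[0,0,0],"rotation":[0,0,0]}]'
python3 -m pendant '[{"translation":[0,0,0],"rotation":[0,0,0]},{"translation":[0,0,0],"rotation":[0,0,0]},{"translation":[0,0,0],"rotation":[0,0,0]},{"translation":[0,0,0],"rotation":[0,0,0]},{"translation":[0,0,0],"rotation":[0,0,0]}]' 0
python3 -m pendant '[{"translation":[0,0,0],"rotation":[0,0,0]},{"translation":[0,0,0],"rotation":[0,0,0]},{"translation":[0,0,0],"rotation":[0,0,0]},{"translation":[0,0,0],"rotation":[0,0,0]},{"translation":[0,0,0],"rotation":[0,0,0]}]'
```

```text
time: 19.92
ee_pos: [438.8, 201.4, 22.7]
orientation: [[-0.0, 1.0, -0.02], [-0.0, -0.02, -1.0], [-1.0, -0.0, 0.0]]
ft_force: [-0.4, 0.3, 0.1]
finger_gap: 92.2
time: 20.55
ee_pos: [439.1, 201.5, 22.8]
orientation: [[0.0, 1.0, -0.02], [0.0, -0.02, -1.0], [-1.0, 0.0, -0.0]]
ft_force: [0.1, 0.3, 0.3]
finger_gap: 43.9
time: 21.18
ee_pos: [439.0, 201.5, 22.8]
orientation: [[-0.0, 1.0, -0.02], [-0.0, -0.02, -1.0], [-1.0, -0.0, 0.0]]
ft_force: [-0.7, -0.5, -0.3]
finger_gap: 13.4
```

```bash
python3 -m pendant '[{"translation":[0,0,0.004],"rotation":[0,0,0]},{"translation":[0,0,0.006],"rotation":[0,0,0]},{"translation":[0,0,0.01],"rotation":[0,0,0]},{"translation":[0,0,0],"rotation":[0,0,0]},{"translation":[0,0,0],"rotation":[0,0,0]}]'
python3 - <<'E'
from h import *
o=get_obs();print(o['ft_force'],o['ft_torque'])
snap('wrist','w8.png');snap('scene','s8.png')
a=cv2.imread('pics/s8.png')[110:230,90:230];
cv2.imwrite('pics/s8c.png',cv2.resize(a,None,fx=4,fy=4,interpolation=2))
E
```

```text
time: 21.8
ee_pos: [439.1, 201.5, 43.0]
orientation: [[0.0, 1.0, -0.02], [0.0, -0.02, -1.0], [-1.0, 0.0, -0.0]]
ft_force: [-1.2, -0.4, -2.3]
finger_gap: 13.6
[-1.16473558 -0.36799699 -2.29803673] [-0.08675938  0.05870226  0.0495038 ]
```

View pics/s8c.png

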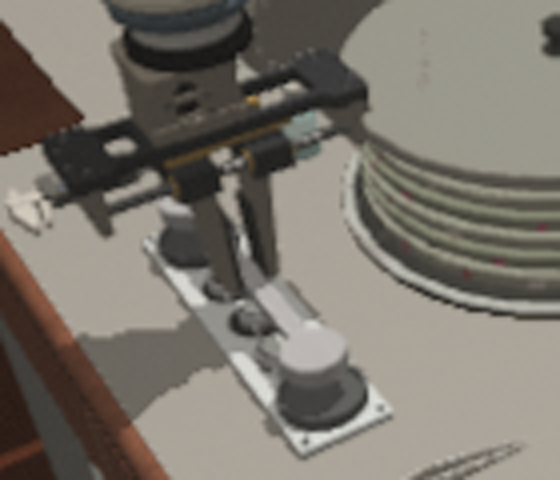

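View pics/w8.png

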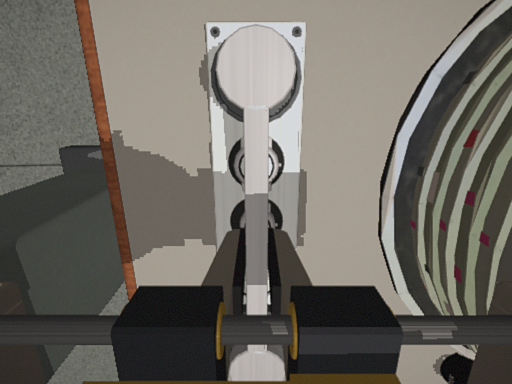

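```bash
python3 -m pendant '[{"translation":[0,0,0.02],"rotation":[0,0,0]},{"translation":[0,0,0.03],"rotation":[0,0,0]},{"translation":[0,0,0.03],"rotation":[0,0,0]},{"translation":[0.002,-0.02,0.007],"rotation":[0,0,0]},{"translation":[0.002,-0.034,0],"rotation":[0,0,-0.02]}]'
python3 -m pendant '[{"translation":[0.005,-0.045,0],"rotation":[0,0,-0.03]},{"translation":[0.005,-0.045,0],"rotation":[0,0,-0.03]},{"translation":[0.005,-0.045,0],"rotation":[0,0,-0.03]},{"translation":[0.005,-0.045,0],"rotation":[0,0,-0.03]},{"translation":[0.003,-0.045,0],"rotation":[0,0,-0.03]}]'
python3 -m pendant '[{"translation":[0.002,-0.045,0],"rotation":[0,0,-0.01]},{"translation":[0,-0.04,0],"rotation":[0,0,0]},{"translation":[0,-0.02,0],"rotation":[0,0,0]},{"translation":[0,-0.01,0],"rotation":[0,0,0]},{"translation":[0,0,0],"rotation":[0,0,0]}]'
python3 -m pendant '[{"translation":[0,0,0],"rotation":[0,0,0]},{"translation":[0,0,0],"rotation":[0,0,0]}]'
python3 - <<'E'
from h import *
o=get_obs();print(o['ft_force'],o['ft_torque'])
snap('wrist','w9.png');snap('scene','s9.png')
p=o['ee_pos']
m=np.array([434,-186.]);ex=np.array([.98,-.2]);ey=np.array([.2,.98])
it=[]
for t in np.linspace(-132,132,12):
  for a in (-1,1):
    q=m+ex*62.5*a+ey*t; it.append(((q[0],q[1],3),0,(0,255,255)))
overlay('wrist','w9.png',it,(100,0,480,384),1.5,'ov9.png')
it=it
b=o['orientation'][:2,1]; d=np.array([-b[1],b[0]])
for s in(1,-1):
    q=p[:2]+d*102*s; it.append(((q[0],q[1],3),21,(0,0,255)))
overlay('scene','s9.png',it,(150,180,310,350),3.5,'ov10.png')
E
```

```text
time: 22.52
ee_pos: [443.7, 147.6, 130.4]
orientation: [[0.002, 0.999, -0.039], [0.001, -0.039, -0.999], [-1.0, 0.002, -0.001]]
ft_force: [-0.2, -0.3, -3.0]
finger_gap: 13.3
time: 23.15
ee_pos: [466.0, -79.0, 129.6]
orientation: [[-0.0, 0.982, -0.19], [0.0, -0.19, -0.982], [-1.0, -0.0, -0.0]]
ft_force: [1.4, 0.3, -2.0]
finger_gap: 13.5
time: 23.78
ee_pos: [467.9, -192.5, 129.5]
orientation: [[-0.0, 0.98, -0.199], [0.0, -0.199, -0.98], [-1.0, -0.001, -0.0]]
ft_force: [0.5, 0.6, -1.9]
finger_gap: 13.7
time: 24.02
ee_pos: [468.1, -191.7, 129.8]
orientation: [[-0.0, 0.98, -0.198], [0.0, -0.198, -0.98], [-1.0, -0.0, -0.0]]
ft_force: [0.2, 0.8, -1.6]
finger_gap: 13.6
[ 0.21119517  0.75467917 -1.57475677] [-0.08376433  0.10447878 -0.00126876]
```

View pics/ov9.png

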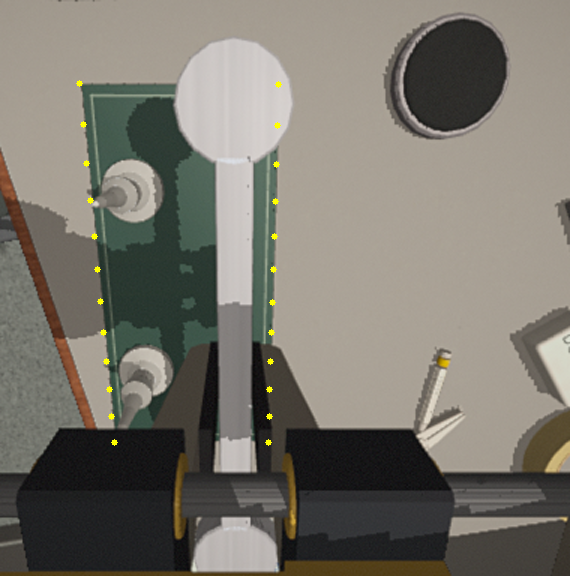

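View pics/ov10.png

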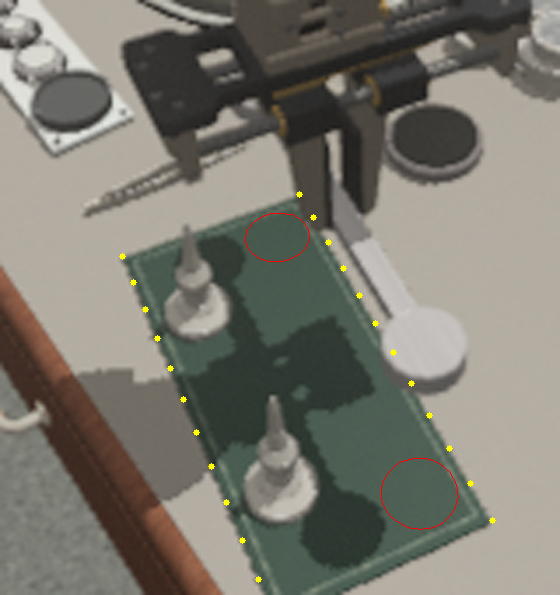

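```bash
python3 -m pendant '[{"translation":[0,0,-0.03],"rotation":[0,0,0]},{"translation":[0,0,-0.03],"rotation":[0,0,0]},{"translation":[0,0,-0.03],"rotation":[0,0,0]},{"translation":[0,0,-0.015],"rotation":[0,0,0]},{"translation":[0,0,-0.007],"rotation":[0,0,0]}]'
python3 -m pendant '[{"translation":[0,0,0],"rotation":[0,0,0]},{"translation":[0,0,0],"rotation":[0,0,0]},{"translation":[0,0,-0.003],"rotation":[0,0,0]},{"translation":[0,0,0],"rotation":[0,0,0]}]'
python3 -m pendant '[{"translation":[0,0,-0.001],"rotation":[0,0,0]},{"translation":[0,0,-0.001],"rotation":[0,0,0]},{"translation":[0,0,0],"rotation":[0,0,0]}]'
```

```text
time: 24.75
ee_pos: [468.0, -192.3, 17.3]
orientation: [[-0.001, 0.98, -0.198], [0.0, -0.198, -0.98], [-1.0, -0.001, -0.0]]
ft_force: [0.4, -0.2, -1.8]
finger_gap: 13.2
time: 25.25
ee_pos: [468.2, -192.6, 15.0]
orientation: [[0.0, 0.98, -0.199], [-0.0, -0.199, -0.98], [-1.0, 0.0, 0.0]]
ft_force: [-0.3, 0.5, -1.7]
finger_gap: 13.3
time: 25.62
ee_pos: [468.0, -192.5, 12.7]
orientation: [[-0.0, 0.98, -0.199], [0.0, -0.199, -0.98], [-1.0, -0.0, -0.0]]
ft_force: [-0.2, -1.3, -1.9]
finger_gap: 13.7
```

```bash
python3 -m pendant '[{"translation":[0,0,-0.001],"rotation":[0,0,0]},{"translation":[0,0,0],"rotation":[0,0,0]}]'
python3 -m pendant '[{"translation":[0,0,-0.001],"rotation":[0,0,0]},{"translation":[0,0,0],"rotation":[0,0,0]}]'
```

```text
time: 25.88
ee_pos: [468.0, -192.5, 11.7]
orientation: [[-0.0, 0.98, -0.199], [0.0, -0.199, -0.98], [-1.0, -0.0, -0.0]]
ft_force: [-0.4, -0.2, -3.3]
finger_gap: 13.5
time: 26.12
ee_pos: [468.2, -192.5, 11.0]
orientation: [[0.0, 0.98, -0.199], [-0.0, -0.199, -0.98], [-1.0, 0.0, 0.0]]
ft_force: [-0.5, 0.1, 1.9]
finger_gap: 13.3
```

```bash
python3 -m pendant '[{"translation":[0,0,0],"rotation":[0,0,0]},{"translation":[0,0,0],"rotation":[0,0,0]},{"translation":[0,0,0],"rotation":[0,0,0]},{"translation":[0,0,0],"rotation":[0,0,0]},{"translation":[0,0,0],"rotation":[0,0,0]}]' 1
python3 -m pendant '[{"translation":[0,0,0.01],"rotation":[0,0,0]},{"translation":[0,0,0.03],"rotation":[0,0,0]},{"translation":[0,0,0.05],"rotation":[0,0,0]},{"translation":[0,0,0.05],"rotation":[0,0,0]},{"translation":[-0.005,0.03,0],"rotation":[0,0,0.03]}]'
python3 -m pendant '[{"translation":[-0.006,0.05,0],"rotation":[0,0,0.03]},{"translation":[-0.006,0.05,0],"rotation":[0,0,0.03]},{"translation":[-0.006,0.05,0],"rotation":[0,0,0.03]},{"translation":[-0.006,0.05,0],"rotation":[0,0,0.03]},{"translation":[0,0.05,0],"rotation":[0,0,0.03]}]'
python3 -m pendant '[{"translation":[0,0.04,-0.02],"rotation":[0,0,0]},{"translation":[0,0,-0.03],"rotation":[0,0,0]},{"translation":[0,0,-0.015],"rotation":[0,0,0]},{"translation":[0,0,0],"rotation":[0,0,0]},{"translation":[0,0,0],"rotation":[0,0,0]}]'
python3 - <<'E'
from h import *
o=get_obs();print(o['ee_pos'],o['orientation'][:2,1])
snap('wrist','w10.png');snap('scene','s10.png')
for l in ['case_large','case_medium','case_small']:
    for r in outline_of(l,'wrist')[:3]:
        m=r['mask']; (c,s,a)=cv2.minAreaRect(np.argwhere(m)[:,::-1].astype(np.float32))
        print(l,round(r['score'],2),np.round(c,1),np.round(s,1),round(a,1),np.round(plane('wrist',c,18.5)[:2],1))
E
```

```text
time: 26.75
ee_pos: [468.1, -192.5, 10.8]
orientation: [[-0.0, 0.98, -0.199], [0.0, -0.199, -0.98], [-1.0, -0.0, 0.0]]
ft_force: [-0.0, 0.7, 0.3]
finger_gap: 61.7
time: 27.38
ee_pos: [466.1, -164.2, 155.4]
orientation: [[0.008, 0.985, -0.17], [-0.003, -0.17, -0.985], [-1.0, 0.008, 0.002]]
ft_force: [1.0, 0.0, -0.9]
finger_gap: 91.8
time: 28.0
ee_pos: [438.6, 89.0, 151.6]
orientation: [[0.001, 1.0, -0.019], [0.0, -0.019, -1.0], [-1.0, 0.001, -0.0]]
ft_force: [0.7, 0.1, 0.8]
finger_gap: 92.2
time: 28.62
ee_pos: [439.7, 127.2, 86.6]
orientation: [[0.001, 1.0, -0.021], [0.0, -0.021, -1.0], [-1.0, 0.001, -0.0]]
ft_force: [-0.2, -0.2, 0.6]
finger_gap: 91.8
[439.68309167 127.1724229   86.58086303] [ 0.99977923 -0.02099296]
case_large 0.79 [253.6 172. ] [43.1 47.2] 2.5 [439.2 159.4]
case_medium 0.59 [253.5  58.5] [53. 41.] 90.0 [441.1 247.2]
case_small 0.67 [255.9 119.1] [34.3 43. ] 3.2 [441.7 202.8]
```

View pics/w10.png

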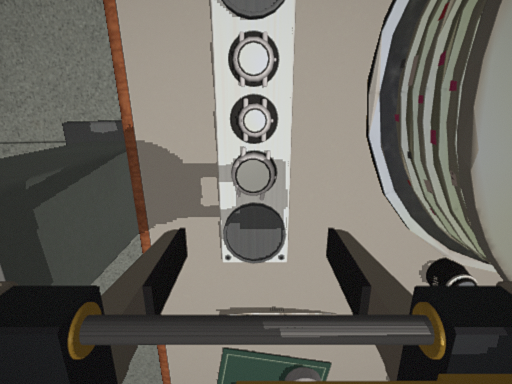

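View pics/s10.png

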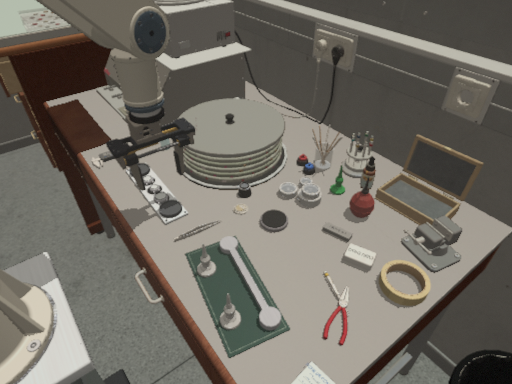

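Run:
```python
from h import *
o=get_obs()
it=[]
for (x,y) in [(441,247),(440.5,202.3),(439.3,157.5)]:
    for r,c in ((13.5,(0,0,255)),(16,(0,255,0)),(19,(255,0,0))): it.append(((x,y,18.5-2),r,c))
overlay('wrist','w10.png',it,(205,20,305,270),2.3,'a.png')
b=cv2.resize(cv2.imread('pics/w10.png')[20:270,205:305],None,fx=2.3,fy=2.3,interpolation=2)
b2=cv2.resize(cv2.imread('pics/w10.png')[145:205,220:290],None,fx=5,fy=5,interpolation=2)
a=cv2.imread('pics/a.png');z=np.zeros((a.shape[0],350,3),np.uint8);z[:300,:350]=b2
cv2.imwrite('pics/ov11.png',np.hstack([b,a,z])[:,:800])
```

```text
(no output)
```

View pics/ov11.png

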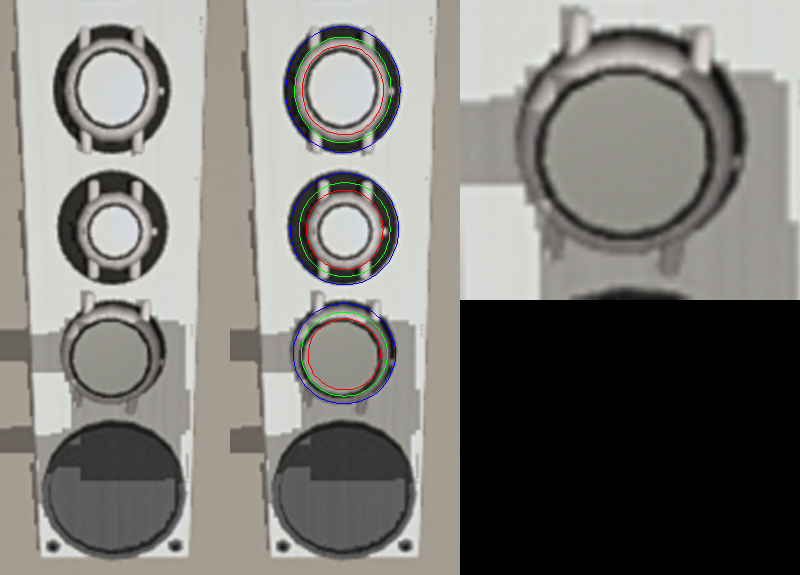

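```bash
python3 -m pendant '[{"translation":[-0.0017,0.0296,0],"rotation":[0,0,-0.125]},{"translation":[0,0,-0.03],"rotation":[0,0,0]},{"translation":[0,0,-0.03],"rotation":[0,0,0]},{"translation":[0,0,0],"rotation":[0,0,0]},{"translation":[0,0,0],"rotation":[0,0,0]}]'
python3 - <<'E'
from h import *
o=get_obs();print(o['ee_pos'],o['orientation'][:2,1])
snap('wrist','w11.png')
b=cv2.resize(cv2.imread('pics/w11.png')[60:330,150:360],None,fx=2.2,fy=2.2,interpolation=2)
cv2.imwrite('pics/w11c.png',b)
E
```

```text
time: 29.5
ee_pos: [437.8, 157.2, 26.6]
orientation: [[0.001, 0.989, -0.145], [0.0, -0.145, -0.989], [-1.0, 0.0, -0.0]]
ft_force: [-0.5, 0.7, 0.7]
finger_gap: 91.6
[437.84777922 157.1685877   26.56963617] [ 0.98948207 -0.14465473]
```

View pics/w11c.png

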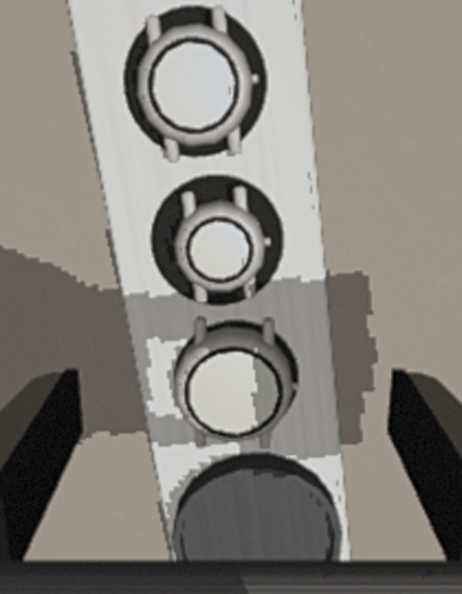

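```bash
python3 - <<'E'
from h import *
print(plane('wrist',(256.8,236.5),18.5))
E
python3 -m pendant '[{"translation":[0,0,-0.01],"rotation":[0,0,0]},{"translation":[0,0,-0.0065],"rotation":[0,0,0]},{"translation":[0,0,0],"rotation":[0,0,0]},{"translation":[0,0,0],"rotation":[0,0,0]}]'
```

```text
[439.3099406 157.7918021  18.5      ]
time: 30.05
ee_pos: [437.3, 157.1, 9.2]
orientation: [[-0.0, 0.99, -0.144], [-0.0, -0.144, -0.99], [-1.0, -0.0, 0.0]]
ft_force: [0.1, -0.2, 0.1]
finger_gap: 91.8
```

```bash
python3 -m pendant '[{"translation":[0.0008,0,0.0006],"rotation":[0,0,0]},{"translation":[0,0,0],"rotation":[0,0,0]},{"translation":[0,0,0],"rotation":[0,0,0]},{"translation":[0,0,0],"rotation":[0,0,0]},{"translation":[0,0,0],"rotation":[0,0,0]}]' 0.2
python3 -m pendant '[{"translation":[0,0,0],"rotation":[0,0,0]},{"translation":[0,0,0],"rotation":[0,0,0]},{"translation":[0,0,0],"rotation":[0,0,0]},{"translation":[0,0,0],"rotation":[0,0,0]}]'
python3 -m pendant '[{"translation":[0,0,0.005],"rotation":[0,0,0]},{"translation":[0,0,0.01],"rotation":[0,0,0]},{"translation":[0,0,0.015],"rotation":[0,0,0]},{"translation":[0,0,0],"rotation":[0,0,0]},{"translation":[0,0,0],"rotation":[0,0,0]}]'
python3 - <<'E'
from h import *
snap('wrist','w12.png')
b=cv2.resize(cv2.imread('pics/w12.png')[60:330,150:360],None,fx=2.2,fy=2.2,interpolation=2)
cv2.imwrite('pics/w12c.png',b)
E
```

```text
time: 30.68
ee_pos: [438.2, 157.1, 9.9]
orientation: [[-0.0, 0.99, -0.144], [-0.0, -0.144, -0.99], [-1.0, -0.0, 0.0]]
ft_force: [-0.5, -0.7, 0.5]
finger_gap: 44.0
time: 31.18
ee_pos: [438.1, 157.1, 9.9]
orientation: [[-0.0, 0.99, -0.144], [-0.0, -0.144, -0.99], [-1.0, -0.0, 0.0]]
ft_force: [-0.5, 0.0, 0.1]
finger_gap: 36.3
time: 31.8
ee_pos: [438.3, 157.1, 40.2]
orientation: [[0.001, 0.99, -0.144], [0.0, -0.144, -0.99], [-1.0, 0.001, -0.0]]
ft_force: [0.1, 0.0, -0.7]
finger_gap: 36.2
```

View pics/w12c.png

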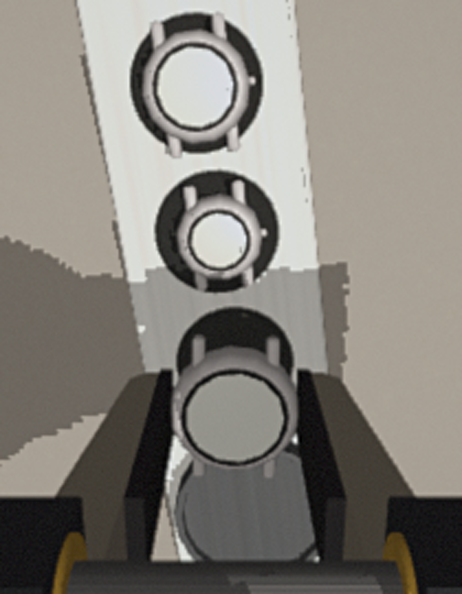

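```bash
python3 -m pendant '[{"translation":[0,0,0.03],"rotation":[0,0,0]},{"translation":[0,-0.01,0.04],"rotation":[0,0,0]},{"translation":[0.01,-0.037,0.03],"rotation":[0,0,0]},{"translation":[0.02,-0.04,0],"rotation":[0,0,0]},{"translation":[0.03,-0.04,0],"rotation":[0,0,0]}]'
python3 -m pendant '[{"translation":[0.03,-0.04,0],"rotation":[0,0,0]},{"translation":[0.03,-0.04,0],"rotation":[0,0,0]},{"translation":[0.03,-0.04,0],"rotation":[0,0,0]},{"translation":[0.03,-0.03,0],"rotation":[0,0,0]},{"translation":[0,0,0],"rotation":[0,0,0]}]'
python3 -m pendant '[{"translation":[0,-0.02,-0.04],"rotation":[0,0,0]},{"translation":[0,0,0],"rotation":[0,0,0]},{"translation":[0,0,0],"rotation":[0,0,0]}]'
python3 - <<'E'
from h import *
o=get_obs()
snap('wrist','w13.png')
for r in outline_of('cushion','wrist')[:3]:
    m=r['mask'].astype(np.uint8); cs,_=cv2.findContours(m,0,2); k=max(cs,key=cv2.contourArea)
    P=np.array([plane('wrist',p[0],16)[:2] for p in k],np.float32); print(r['score'],r['rect'],cv2.minEnclosingCircle(P),P.mean(0))
E
```

```text
time: 32.48
ee_pos: [498.2, 29.0, 140.1]
orientation: [[0.0, 0.99, -0.144], [0.0, -0.144, -0.99], [-1.0, 0.0, -0.0]]
ft_force: [1.2, -0.8, -0.8]
finger_gap: 36.4
time: 33.1
ee_pos: [619.5, -122.0, 139.0]
orientation: [[0.0, 0.989, -0.147], [-0.0, -0.147, -0.989], [-1.0, 0.0, 0.0]]
ft_force: [0.4, 0.6, -0.3]
finger_gap: 36.0
time: 33.48
ee_pos: [617.9, -139.1, 100.3]
orientation: [[-0.001, 0.99, -0.144], [0.0, -0.144, -0.99], [-1.0, -0.001, -0.0]]
ft_force: [-0.2, -0.5, -0.3]
finger_gap: 36.2
0.93 [213.9, 105.3, 82.6, 82.3] ((626.7348022460938, -86.7061996459961), 34.118553161621094) [626.5023  -87.52285]
```

View pics/w13.png

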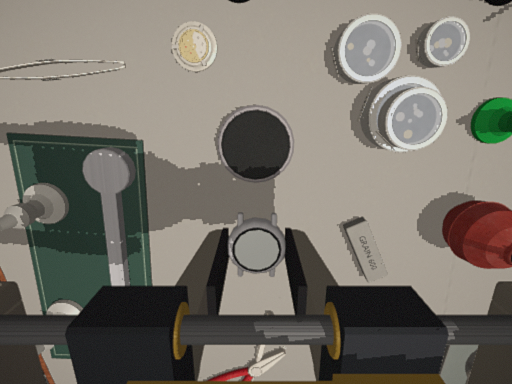

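Run:
```python
from h import *
g=cv2.imread('pics/w13.png',0)
m=(g<50).astype(np.uint8); m[:100]=0;m[190:]=0;m[:,:200]=0;m[:,310:]=0
cs,_=cv2.findContours(m,0,2);k=max(cs,key=cv2.contourArea)
print(cv2.fitEllipse(k))
P=np.array([plane('wrist',p[0]+[.0,.0],16)[:2] for p in k],np.float32)
print(cv2.minEnclosingCircle(P),cv2.fitEllipse(P))
# held case crystal
print('crystal', plane('wrist',(257,249.5),109.5))
r=get_obs();print(r['ee_pos'])
```

```text
((255.14915466308594, 144.49539184570312), (65.9959487915039, 67.70149230957031), 179.98448181152344)
((626.0819091796875, -87.58543395996094), 30.132997512817383) ((626.2428588867188, -87.5855484008789), (58.29664993286133, 59.414222717285156), 170.36839294433594)
crystal [ 619.79060249 -139.67758149  109.5       ]
[ 618.76631054 -139.17903868  101.19880131]
```

```bash
python3 -m pendant '[{"translation":[0.006,0.051,-0.02],"rotation":[0,0,0]},{"translation":[0,0,-0.03],"rotation":[0,0,0]},{"translation":[0,0,-0.015],"rotation":[0,0,0]},{"translation":[0,0,0],"rotation":[0,0,0]},{"translation":[0,0,0],"rotation":[0,0,0]}]'
python3 - <<'E'
from h import *
o=get_obs()
snap('wrist','w14.png');snap('scene','s14.png');snap('top','t14.png')
def cr(f,a,b,c,d,s): return cv2.resize(cv2.imread(f)[b:d,a:c],None,fx=s,fy=s,interpolation=2)
cv2.imwrite('pics/w14c.png',np.hstack([cr('pics/w14.png',190,160,320,300,3),cr('pics/s14.png',230,170,320,262,4.565)[:420]]))
E
```

```text
time: 34.2
ee_pos: [624.9, -89.4, 36.0]
orientation: [[0.001, 0.989, -0.145], [-0.0, -0.145, -0.989], [-1.0, 0.001, 0.0]]
ft_force: [0.2, -0.4, -0.9]
finger_gap: 36.0
```

View pics/w14c.png

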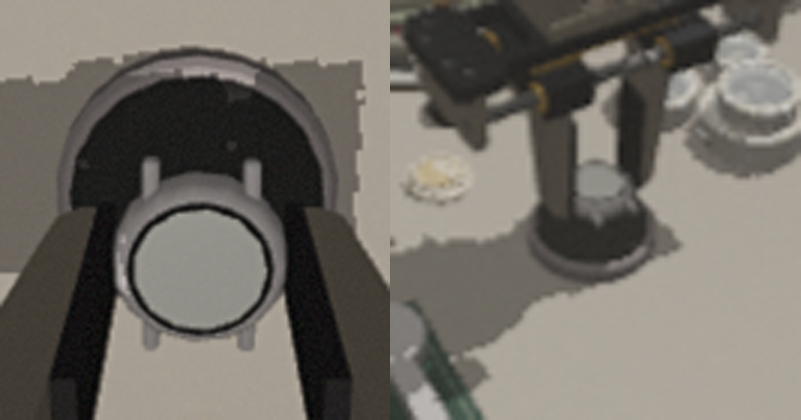

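Run:
```python
from h import *
p=get_obs()['ee_pos']; print(p)
it=[((625.5,-88,16),28,(0,255,255)),((625.5,-88,0),35,(0,255,0)),((p[0],p[1],p[2]+8.6),14,(0,0,255))]
overlay('wrist','w14.png',it,(190,140,320,300),3.5,'a.png')
overlay('scene','s14.png',it,(230,170,320,262),6,'b.png')
a=cv2.imread('pics/a.png');b=cv2.imread('pics/b.png');cv2.imwrite('pics/ov12.png',np.hstack([a[:552,:],b[:,120:]])[:,:800])
```

```text
[624.87397691 -89.33034019  35.93654623]
```

View pics/ov12.png

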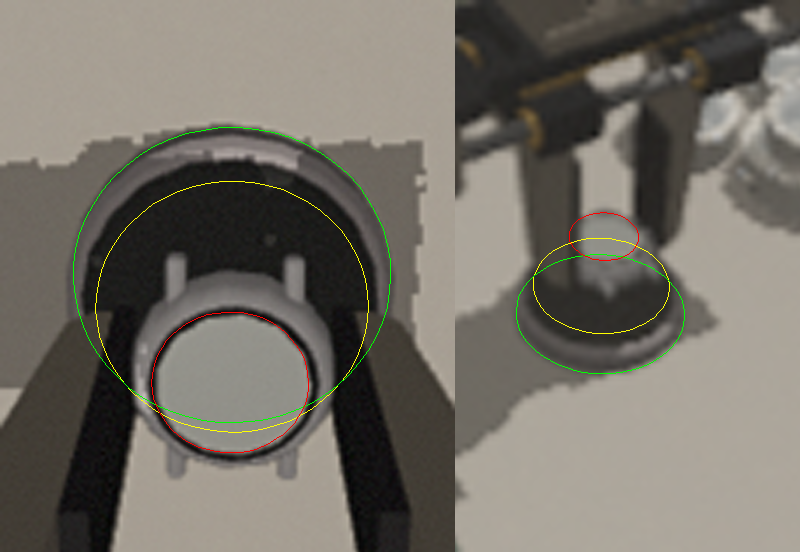

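Run:
```python
from h import *
from scipy.optimize import least_squares
for f,pos,reg in [('w13.png',(618.5,-139.1,100.6),(200,100,310,190)),('w14.png',(624.9,-89.35,36.0),(205,165,305,230))]:
    g=cv2.imread('pics/'+f,0)
    o=get_obs(); o=dict(o); o['ee_pos']=np.array(pos)
    m=((g<48)).astype(np.uint8); x0,y0,x1,y1=reg
    # upper boundary of dark per column: scan from top
    pts=[]
    for u in range(x0,x1):
        col=m[y0:y1,u]; i=np.flatnonzero(col)
        if len(i) and i[0]>0: pts.append((u,y0+i[0]-.5))
    pts=np.array(pts); 
    for z in (14,16,18):
        P=np.array([plane('wrist',p,z,o)[:2] for p in pts])
        r=least_squares(lambda q:np.hypot(P[:,0]-q[0],P[:,1]-q[1])-q[2],[625,-88,28],loss='soft_l1')
        r2=least_squares(lambda q:np.hypot(P[:,0]-q[0],P[:,1]-q[1])-28,[625,-88],loss='soft_l1')
        print(f,z,r.x.round(1),r.cost.round(2),r2.x.round(1),r2.cost.round(2))
```

```text
w13.png 14 [626.1 -87.4  29.7] 1.81 [626.4 -85.4] 7.71
w13.png 16 [626.1 -87.1  29.5] 1.79 [626.4 -85.4] 6.27
w13.png 18 [626.2 -86.9  29.2] 1.76 [626.4 -85.4] 5.0
w14.png 14 [625.3 -86.6  30.3] 2.05 [625.6 -84. ] 16.81
w14.png 16 [625.4 -85.8  30. ] 2.01 [625.7 -83.5] 13.34
w14.png 18 [625.5 -84.9  29.7] 1.97 [625.8 -83. ] 10.23
```

```bash
python3 -m pendant '[{"translation":[0.0006,0.0021,-0.007],"rotation":[0,0,0]},{"translation":[0,0,-0.006],"rotation":[0,0,0]},{"translation":[0,0,-0.003],"rotation":[0,0,0]},{"translation":[0,0,0],"rotation":[0,0,0]},{"translation":[0,0,0],"rotation":[0,0,0]}]'
python3 -m pendant '[{"translation":[0,0,-0.001],"rotation":[0,0,0]},{"translation":[0,0,0],"rotation":[0,0,0]}]'
```

```text
time: 34.98
ee_pos: [624.8, -86.8, 18.9]
orientation: [[-0.0, 0.99, -0.144], [0.0, -0.144, -0.99], [-1.0, -0.0, 0.0]]
ft_force: [-0.0, -0.3, -1.0]
finger_gap: 36.5
time: 35.22
ee_pos: [624.8, -86.8, 17.9]
orientation: [[0.0, 0.99, -0.144], [-0.0, -0.144, -0.99], [-1.0, 0.0, -0.0]]
ft_force: [-0.5, 0.5, -1.4]
finger_gap: 36.2
```

```bash
python3 -m pendant '[{"translation":[0,0,-0.0008],"rotation":[0,0,0]},{"translation":[0,0,0],"rotation":[0,0,0]}]'
python3 - <<'E'
from h import *
o=get_obs()
snap('wrist','w15.png');snap('scene','s15.png');snap('top','t15.png')
def cr(f,a,b,c,d,s): return cv2.resize(cv2.imread(f)[b:d,a:c],None,fx=s,fy=s,interpolation=2)
cv2.imwrite('pics/w15c.png',np.hstack([cr('pics/w15.png',190,160,320,300,3),cr('pics/s15.png',230,170,320,262,4.565)[:420]]))
E
```

```text
time: 35.48
ee_pos: [624.9, -86.8, 17.8]
orientation: [[0.0, 0.99, -0.144], [-0.0, -0.144, -0.99], [-1.0, 0.0, 0.0]]
ft_force: [-2.3, -0.5, 7.1]
finger_gap: 36.5
```

View pics/w15c.png

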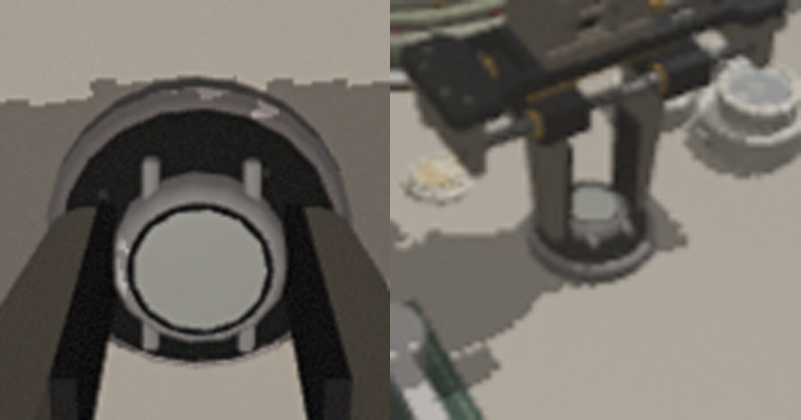

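Run:
```python
from h import *
o=get_obs();print(o['ee_pos'])
c=lambda x,y:(190+x/3-.17,160+y/3-.17)
for n,p,z in [('disc top',c(198,110),16),('disc bot',c(200,358),16),('disc L',c(68,205),16),('case rim top',c(200,172),23),('rim bot',c(200,340),23),('crystal',c(200,268),26.5),('base far',c(198,80),8)]: print(n,plane('wrist',p,z)[:2].round(1))
p=o['ee_pos']
it=[((p[0],p[1],26.5),14,(0,0,255)),((p[0],p[1],16),28,(0,255,255)),((p[0],p[1],16),30,(0,255,0))]
overlay('wrist','w15.png',it,(190,160,320,300),3,'a.png')
```

```text
[624.8850322  -86.80038524  17.84643457]
disc top [629.8 -55.9]
disc bot [ 621.5 -115.1]
disc L [598.8 -73.1]
case rim top [628.6 -67. ]
rim bot [ 622.8 -106. ]
crystal [625.7 -86.8]
base far [630.5 -51.6]
```

View pics/a.png

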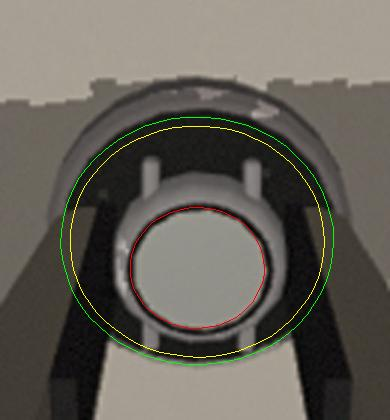

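```bash
python3 -m pendant '[{"translation":[0,0,0],"rotation":[0,0,0]},{"translation":[0,0,0],"rotation":[0,0,0]},{"translation":[0,0,0],"rotation":[0,0,0]},{"translation":[0,0,0],"rotation":[0,0,0]},{"translation":[0,0,0],"rotation":[0,0,0]}]' 1
python3 -m pendant '[{"translation":[0,0,0.01],"rotation":[0,0,0]},{"translation":[0,0,0.03],"rotation":[0,0,0]},{"translation":[0,0,0.04],"rotation":[0,0,0]},{"translation":[0,0,0.05],"rotation":[0,0,0]},{"translation":[-0.02,-0.02,0.02],"rotation":[0,0,0]}]'
python3 -m pendant '[{"translation":[-0.05,-0.04,0],"rotation":[0,0,-0.03]},{"translation":[-0.05,-0.04,0],"rotation":[0,0,-0.02]},{"translation":[-0.037,-0.006,0],"rotation":[0,0,0]},{"translation":[0,0,-0.02],"rotation":[0,0,0]},{"translation":[0,0,0],"rotation":[0,0,0]}]'
python3 -m pendant '[{"translation":[0,0,0],"rotation":[0,0,0]},{"translation":[0,0,0],"rotation":[0,0,0]}]'
python3 - <<'E'
from h import *
o=get_obs()
snap('wrist','w16.png');snap('scene','s16.png')
c=np.array([468.2,-192.5]);b=o['orientation'][:2,1];d=np.array([-b[1],b[0]])
it=[((c[0],c[1],20),0,(0,0,255))]
for s in(1,-1):
    q=c+d*102*s; it.append(((q[0],q[1],20),21,(0,0,255)))
overlay('wrist','w16.png',it,(100,0,480,384),1.5,'a.png')
E
```

```text
time: 36.25
ee_pos: [624.8, -86.8, 17.0]
orientation: [[-0.0, 0.989, -0.145], [0.0, -0.145, -0.989], [-1.0, -0.0, -0.0]]
ft_force: [1.1, -0.1, -0.4]
finger_gap: 84.4
time: 36.88
ee_pos: [607.2, -106.5, 171.2]
orientation: [[0.006, 0.99, -0.143], [-0.001, -0.143, -0.99], [-1.0, 0.006, -0.0]]
ft_force: [-1.0, -0.8, -0.0]
finger_gap: 92.0
time: 37.5
ee_pos: [469.3, -190.9, 147.0]
orientation: [[-0.001, 0.981, -0.194], [0.0, -0.194, -0.981], [-1.0, -0.001, -0.0]]
ft_force: [0.5, 0.0, -1.1]
finger_gap: 92.0
time: 37.75
ee_pos: [470.9, -190.9, 147.7]
orientation: [[0.001, 0.981, -0.193], [-0.0, -0.193, -0.981], [-1.0, 0.001, 0.0]]
ft_force: [0.4, -0.6, 0.9]
finger_gap: 92.0
```

View pics/a.png

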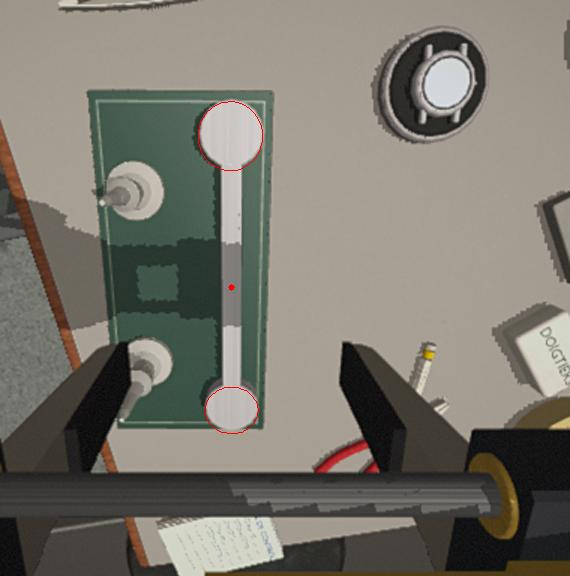

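View pics/s16.png

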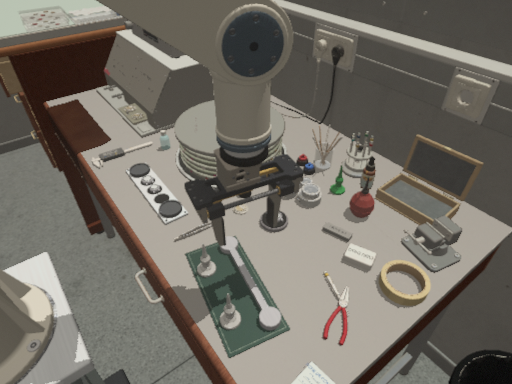

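```bash
python3 -m pendant '[{"translation":[-0.0025,-0.0016,-0.03],"rotation":[0,0,-0.006]},{"translation":[0,0,-0.04],"rotation":[0,0,0]},{"translation":[0,0,-0.04],"rotation":[0,0,0]},{"translation":[0,0,-0.02],"rotation":[0,0,0]},{"translation":[0,0,0],"rotation":[0,0,0]}]'
python3 -m pendant '[{"translation":[0,0,0],"rotation":[0,0,0]},{"translation":[0,0,0],"rotation":[0,0,0]}]'
```

```text
time: 38.48
ee_pos: [466.8, -192.0, 15.9]
orientation: [[-0.003, 0.98, -0.199], [0.001, -0.199, -0.98], [-1.0, -0.003, -0.001]]
ft_force: [0.3, 1.0, 1.0]
finger_gap: 92.0
time: 38.72
ee_pos: [468.6, -192.8, 18.2]
orientation: [[0.002, 0.98, -0.2], [-0.001, -0.2, -0.98], [-1.0, 0.002, 0.0]]
ft_force: [-0.3, -0.1, 0.6]
finger_gap: 91.7
```

```bash
python3 -m pendant '[{"translation":[0,0,-0.006],"rotation":[0,0,0]},{"translation":[0,0,0],"rotation":[0,0,0]},{"translation":[0,0,0],"rotation":[0,0,0]}]'
python3 -m pendant '[{"translation":[0,0,0],"rotation":[0,0,0]},{"translation":[0,0,0],"rotation":[0,0,0]},{"translation":[0,0,0],"rotation":[0,0,0]},{"translation":[0,0,0],"rotation":[0,0,0]},{"translation":[0,0,0],"rotation":[0,0,0]}]' 0
python3 -m pendant '[{"translation":[0,0,0],"rotation":[0,0,0]},{"translation":[0,0,0],"rotation":[0,0,0]},{"translation":[0,0,0],"rotation":[0,0,0]},{"translation":[0,0,0],"rotation":[0,0,0]},{"translation":[0,0,0],"rotation":[0,0,0]}]'
```

```text
time: 39.1
ee_pos: [467.7, -192.5, 11.1]
orientation: [[-0.0, 0.98, -0.2], [0.0, -0.2, -0.98], [-1.0, -0.0, -0.0]]
ft_force: [0.8, -0.9, 0.5]
finger_gap: 91.4
time: 39.72
ee_pos: [467.7, -192.5, 11.1]
orientation: [[0.0, 0.98, -0.2], [-0.0, -0.2, -0.98], [-1.0, 0.0, 0.0]]
ft_force: [-0.6, -0.1, -0.4]
finger_gap: 44.3
time: 40.35
ee_pos: [467.7, -192.5, 11.1]
orientation: [[0.0, 0.98, -0.2], [-0.0, -0.2, -0.98], [-1.0, 0.0, 0.0]]
ft_force: [0.8, -0.1, -0.3]
finger_gap: 13.5
```

```bash
python3 -m pendant '[{"translation":[0,0,0.005],"rotation":[0,0,0]},{"translation":[0,0,0.02],"rotation":[0,0,0]},{"translation":[0,0,0.04],"rotation":[0,0,0]},{"translation":[0,0,0.05],"rotation":[0,0,0]},{"translation":[0,0.02,0.005],"rotation":[0,0,0]}]'
python3 -m pendant '[{"translation":[-0.004,0.045,0],"rotation":[0,0,0.02]},{"translation":[-0.004,0.045,0],"rotation":[0,0,0.04]},{"translation":[-0.004,0.045,0],"rotation":[0,0,0.04]},{"translation":[-0.004,0.045,0],"rotation":[0,0,0.04]},{"translation":[-0.004,0.045,0],"rotation":[0,0,0.04]}]'
python3 -m pendant '[{"translation":[-0.004,0.045,0],"rotation":[0,0,0]},{"translation":[-0.004,0.045,0],"rotation":[0,0,0]},{"translation":[0,0.04,0],"rotation":[0,0,0]},{"translation":[0,0.019,0],"rotation":[0,0,0]},{"translation":[0,0,-0.02],"rotation":[0,0,0]}]'
python3 -m pendant '[{"translation":[0,0,-0.03],"rotation":[0,0,0]},{"translation":[0,0,-0.03],"rotation":[0,0,0]},{"translation":[0,0,0],"rotation":[0,0,0]},{"translation":[0,0,0],"rotation":[0,0,0]}]'
python3 - <<'E'
from h import *
o=get_obs()
snap('wrist','w17.png');snap('scene','s17.png')
c=np.array([440,201.8]);d=np.array([.019,1])
it=[]
for s in(1,-1):
    q=c+d*102*s; it+=[((q[0],q[1],18.8),29,(0,255,255)),((q[0],q[1],14.8),26,(0,255,0))]
p=o['ee_pos'];b=o['orientation'][:2,1];d=np.array([-b[1],b[0]])
for s in (1,-1):
    q=p[:2]+d*102*s; it+=[((q[0],q[1],p[2]+9),21,(0,0,255))]
overlay('wrist','w17.png',it,(180,0,330,384),1.56,'a.png')
overlay('scene','s17.png',it,(100,130,210,230),6,'b.png')
a=cv2.imread('pics/a.png');b=cv2.imread('pics/b.png')
cv2.imwrite('pics/ov13.png',np.hstack([a[:590],cv2.resize(b,(566,590))]))
E
```

```text
time: 40.98
ee_pos: [469.9, -173.6, 134.4]
orientation: [[0.006, 0.98, -0.201], [-0.002, -0.201, -0.98], [-1.0, 0.006, 0.001]]
ft_force: [0.9, -0.4, -2.2]
finger_gap: 13.1
time: 41.6
ee_pos: [446.1, 54.4, 130.0]
orientation: [[-0.002, 1.0, -0.02], [-0.0, -0.02, -1.0], [-1.0, -0.002, 0.0]]
ft_force: [0.5, -0.2, -1.1]
finger_gap: 13.8
time: 42.22
ee_pos: [439.9, 203.1, 111.1]
orientation: [[0.002, 1.0, -0.019], [0.001, -0.019, -1.0], [-1.0, 0.002, -0.001]]
ft_force: [-0.6, -1.4, -2.1]
finger_gap: 13.4
time: 42.72
ee_pos: [439.7, 201.4, 51.5]
orientation: [[-0.0, 1.0, -0.021], [-0.0, -0.021, -1.0], [-1.0, -0.0, 0.0]]
ft_force: [0.3, 0.6, -1.6]
finger_gap: 13.6
```

View pics/ov13.png

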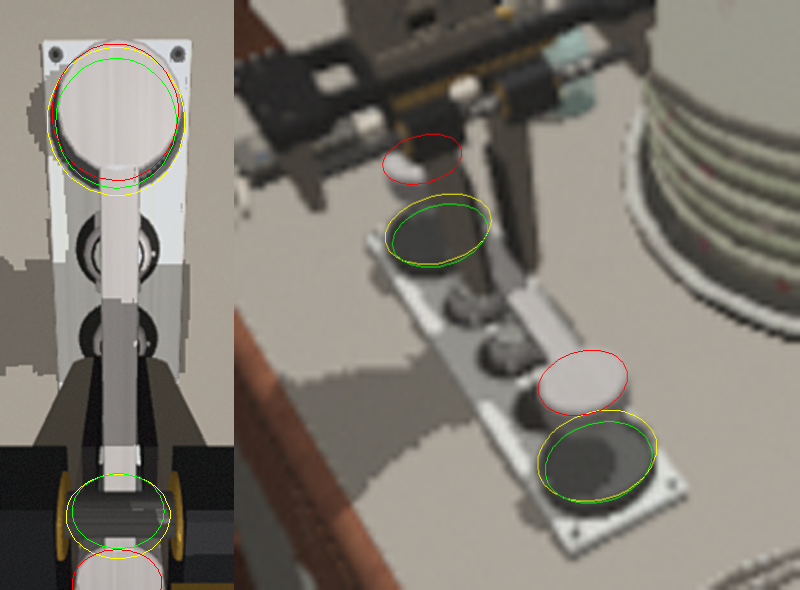

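```bash
python3 -m pendant '[{"translation":[0.0003,0,-0.01],"rotation":[0,0,0]},{"translation":[0,0,-0.01],"rotation":[0,0,0]},{"translation":[0,0,-0.003],"rotation":[0,0,0]},{"translation":[0,0,0],"rotation":[0,0,0]},{"translation":[0,0,0],"rotation":[0,0,0]}]'
python3 - <<'E'
from h import *
o=get_obs()
snap('wrist','w18.png');snap('scene','s18.png');snap('top','t18.png')
def cr(f,a,b,c,d,s): return cv2.resize(cv2.imread(f)[b:d,a:c],None,fx=s,fy=s,interpolation=2)
cv2.imwrite('pics/w18c.png',np.hstack([cr('pics/w18.png',200,0,310,220,2.7),cr('pics/s18.png',115,145,200,235,6.6)[:594]])[:,:800])
E
```

```text
time: 43.45
ee_pos: [440.1, 201.6, 28.1]
orientation: [[0.0, 1.0, -0.021], [0.0, -0.021, -1.0], [-1.0, 0.0, -0.0]]
ft_force: [0.4, -0.2, -2.0]
finger_gap: 13.5
```

View pics/w18c.png

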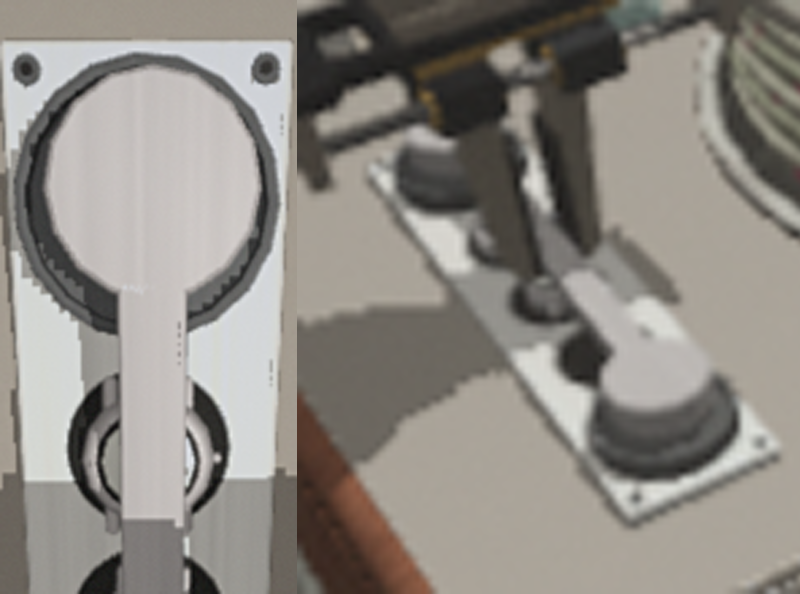

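Run:
```python
from h import *
c=lambda x,y:(200+x/2.7-.2,y/2.7-.2)
print('foot',plane('wrist',c(153.5,182),37.1),'seat',plane('wrist',c(147,193),18.8))
s=lambda x,y:(115+(x-297)/6.6,145+y/6.6)
print('scene foot',plane('scene',s(655,372),37.1),'seat',plane('scene',s(664,410),18.8))
```

```text
foot [443.39257856 306.03876681  37.1       ] seat [442.0535776  306.10294476  18.8       ]
scene foot [438.30188869  98.90152979  37.1       ] seat [438.04892014  97.23895119  18.8       ]
```

```bash
python3 -m pendant '[{"translation":[-0.0008,-0.0005,-0.002],"rotation":[0,0,0]},{"translation":[0,0,-0.0015],"rotation":[0,0,0]},{"translation":[0,0,0],"rotation":[0,0,0]}]'
python3 -m pendant '[{"translation":[0,0,-0.0012],"rotation":[0,0,0]},{"translation":[0,0,0],"rotation":[0,0,0]}]'
python3 -m pendant '[{"translation":[0,0,-0.001],"rotation":[0,0,0]},{"translation":[0,0,0],"rotation":[0,0,0]}]'
```

```text
time: 43.98
ee_pos: [439.1, 200.9, 24.4]
orientation: [[-0.0, 1.0, -0.021], [-0.0, -0.021, -1.0], [-1.0, -0.0, 0.0]]
ft_force: [0.1, 0.3, -2.1]
finger_gap: 13.3
time: 44.22
ee_pos: [439.2, 201.0, 23.3]
orientation: [[-0.0, 1.0, -0.021], [-0.0, -0.021, -1.0], [-1.0, -0.0, 0.0]]
ft_force: [-0.1, -0.6, -1.7]
finger_gap: 13.5
time: 44.48
ee_pos: [439.3, 201.1, 22.9]
orientation: [[0.0, 1.0, -0.021], [0.0, -0.021, -1.0], [-1.0, 0.0, -0.0]]
ft_force: [-1.5, -0.9, 6.3]
finger_gap: 14.1
```

```bash
python3 -m pendant '[{"translation":[0,0,0],"rotation":[0,0,0]},{"translation":[0,0,0],"rotation":[0,0,0]},{"translation":[0,0,0],"rotation":[0,0,0]},{"translation":[0,0,0],"rotation":[0,0,0]},{"translation":[0,0,0],"rotation":[0,0,0]}]' 1
python3 -m pendant '[{"translation":[0,0,0.01],"rotation":[0,0,0]},{"translation":[0,0,0.03],"rotation":[0,0,0]},{"translation":[0,0,0.05],"rotation":[0,0,0]},{"translation":[0,0,0.05],"rotation":[0,0,0]},{"translation":[0,-0.03,0],"rotation":[0,0,0]}]'
python3 - <<'E'
from h import *
o=get_obs()
snap('wrist','w19.png')
cv2.imwrite('pics/w19c.png',cv2.resize(cv2.imread('pics/w19.png')[0:300,180:330],None,fx=2,fy=2,interpolation=2))
E
python3 -m pendant '[{"translation":[-0.005,-0.06,0],"rotation":[0,0,0]},{"translation":[-0.005,-0.06,0],"rotation":[0,0,0]},{"translation":[-0.005,-0.06,0],"rotation":[0,0,0]},{"translation":[-0.005,-0.06,0],"rotation":[0,0,0]},{"translation":[-0.005,-0.047,0],"rotation":[0,0,0]}]'
python3 -m pendant '[{"translation":[0,0,-0.05],"rotation":[0,0,0]},{"translation":[0,0,-0.05],"rotation":[0,0,0]},{"translation":[0,0,0],"rotation":[0,0,0]},{"translation":[0,0,0],"rotation":[0,0,0]}]'
python3 - <<'E'
from h import *
o=get_obs()
snap('wrist','w20.png')
x,y=414.6,-115.6
it=[((x,y,3),20.5,(0,0,255)),((x,y,53.5),9,(0,255,0)),((x,y,89),0,(255,0,0)),((x,y,34),12.5,(255,255,0))]
overlay('wrist','w20.png',it,(200,130,340,300),3.5,'ov14.png')
E
```

```text
time: 45.1
ee_pos: [439.2, 201.0, 22.3]
orientation: [[-0.0, 1.0, -0.021], [-0.0, -0.021, -1.0], [-1.0, -0.0, 0.0]]
ft_force: [-0.0, -0.1, 0.3]
finger_gap: 61.2
time: 45.72
ee_pos: [442.0, 172.7, 166.9]
orientation: [[0.008, 1.0, -0.019], [0.003, -0.019, -1.0], [-1.0, 0.008, -0.003]]
ft_force: [-0.5, -0.9, -0.3]
finger_gap: 91.9
time: 46.4
ee_pos: [413.7, -118.0, 162.8]
orientation: [[0.0, 1.0, -0.022], [-0.0, -0.022, -1.0], [-1.0, 0.0, 0.0]]
ft_force: [0.1, 0.1, -1.0]
finger_gap: 91.9
time: 46.9
ee_pos: [414.9, -116.0, 63.6]
orientation: [[0.001, 1.0, -0.021], [-0.0, -0.021, -1.0], [-1.0, 0.001, 0.0]]
ft_force: [-0.8, -0.8, 1.0]
finger_gap: 92.2
```

View pics/w19c.png

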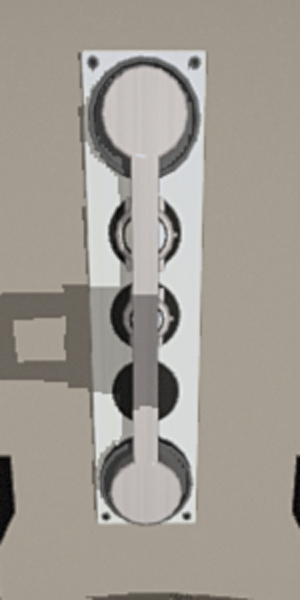

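View pics/ov14.png

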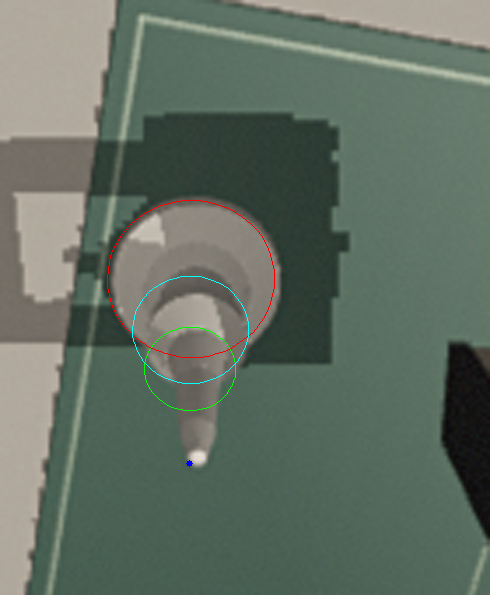

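```bash
python3 -m pendant '[{"translation":[0,0.001,-0.015],"rotation":[0,0,0]},{"translation":[0,0,-0.014],"rotation":[0,0,0]},{"translation":[0,0,0],"rotation":[0,0,0]},{"translation":[0,0,0],"rotation":[0,0,0]}]'
python3 -m pendant '[{"translation":[0,0,0],"rotation":[0,0,0]},{"translation":[0,0,0],"rotation":[0,0,0]},{"translation":[0,0,0],"rotation":[0,0,0]},{"translation":[0,0,0],"rotation":[0,0,0]},{"translation":[0,0,0],"rotation":[0,0,0]}]' 0.1
python3 -m pendant '[{"translation":[0,0,0],"rotation":[0,0,0]},{"translation":[0,0,0],"rotation":[0,0,0]},{"translation":[0,0,0],"rotation":[0,0,0]},{"translation":[0,0,0],"rotation":[0,0,0]}]'
python3 - <<'E'
from h import *
o=get_obs();print(o['ee_pos'])
snap('wrist','w21.png')
x,y=o['ee_pos'][:2]
it=[((x,y,3),20.5,(0,0,255)),((x,y,89),0,(255,0,0))]
overlay('wrist','w21.png',it,(200,130,340,300),3.5,'ov15.png')
E
```

```text
time: 47.45
ee_pos: [414.5, -115.1, 33.9]
orientation: [[0.001, 1.0, -0.021], [-0.0, -0.021, -1.0], [-1.0, 0.001, 0.0]]
ft_force: [1.1, -0.3, 0.0]
finger_gap: 91.9
time: 48.08
ee_pos: [414.2, -115.0, 33.4]
orientation: [[-0.0, 1.0, -0.021], [0.0, -0.021, -1.0], [-1.0, -0.0, -0.0]]
ft_force: [0.4, 1.0, 0.1]
finger_gap: 43.5
time: 48.58
ee_pos: [414.0, -115.0, 33.3]
orientation: [[-0.0, 1.0, -0.021], [0.0, -0.021, -1.0], [-1.0, -0.0, -0.0]]
ft_force: [-0.5, 0.1, -2.2]
finger_gap: 25.3
[ 414.02795914 -114.95590981   33.28421259]
```

View pics/ov15.png

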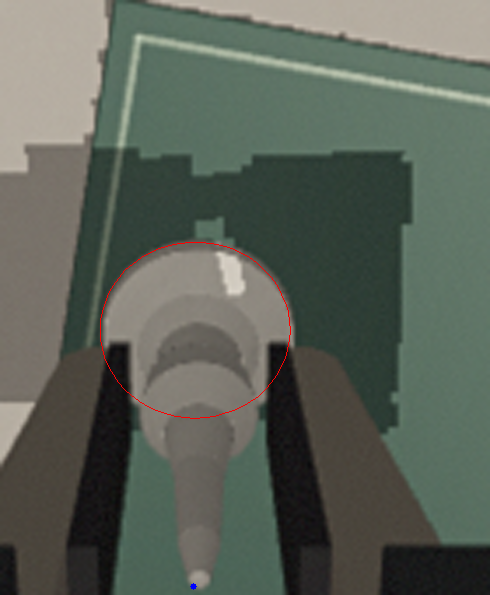

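```bash
python3 -m pendant '[{"translation":[0,0,0.01],"rotation":[0,0,0]},{"translation":[0,0,0.03],"rotation":[0,0,0]},{"translation":[0,0,0.03],"rotation":[0,0,0]},{"translation":[0,0.02,0],"rotation":[0,0,0]},{"translation":[0.003,0.04,0],"rotation":[0,0,0]}]'
python3 -m pendant '[{"translation":[0.005,0.05,0],"rotation":[0,0,0]},{"translation":[0.005,0.05,0],"rotation":[0,0,0]},{"translation":[0.005,0.05,0],"rotation":[0,0,0]},{"translation":[0.005,0.05,0],"rotation":[0,0,0]},{"translation":[0.004,0.05,0],"rotation":[0,0,0]}]'
python3 -m pendant '[{"translation":[0,0.05,0],"rotation":[0,0,0]},{"translation":[0,0.04,0],"rotation":[0,0,0]},{"translation":[0,0.018,0],"rotation":[0,0,0]},{"translation":[0,0,-0.02],"rotation":[0,0,0]},{"translation":[0,0,0],"rotation":[0,0,0]}]'
python3 -m pendant '[{"translation":[0,0,-0.01],"rotation":[0,0,0]},{"translation":[0,0,0],"rotation":[0,0,0]},{"translation":[0,0,0],"rotation":[0,0,0]}]'
python3 - <<'E'
from h import *
o=get_obs();print(o['ee_pos'])
snap('wrist','w22.png');snap('scene','s22.png')
it=[((441.4,303.1,31.8),21,(0,0,255)),((*o['ee_pos'][:2],o['ee_pos'][2]-30.3),20.5,(0,255,255))]
overlay('wrist','w22.png',it,(200,100,340,300),3,'a.png')
overlay('scene','s22.png',it,(100,120,180,220),6,'b.png')
a=cv2.imread('pics/a.png');b=cv2.imread('pics/b.png')
cv2.imwrite('pics/ov16.png',np.hstack([a[:600],b[:600,:380]]))
E
```

```text
time: 49.25
ee_pos: [417.7, -55.1, 104.6]
orientation: [[0.002, 1.0, -0.023], [-0.0, -0.023, -1.0], [-1.0, 0.002, 0.0]]
ft_force: [0.1, -0.0, -2.1]
finger_gap: 25.3
time: 49.88
ee_pos: [441.2, 196.8, 104.1]
orientation: [[0.001, 1.0, -0.021], [0.0, -0.021, -1.0], [-1.0, 0.001, -0.0]]
ft_force: [1.7, -0.8, -1.6]
finger_gap: 25.6
time: 50.5
ee_pos: [440.0, 301.9, 82.6]
orientation: [[-0.002, 1.0, -0.021], [-0.002, -0.021, -1.0], [-1.0, -0.002, 0.002]]
ft_force: [-0.6, 0.3, -1.5]
finger_gap: 25.5
time: 50.88
ee_pos: [441.4, 302.8, 73.6]
orientation: [[0.0, 1.0, -0.021], [0.0, -0.021, -1.0], [-1.0, 0.0, -0.0]]
ft_force: [0.5, 0.1, -2.4]
finger_gap: 25.7
[441.37998394 302.78581231  73.6367542 ]
```

View pics/ov16.png

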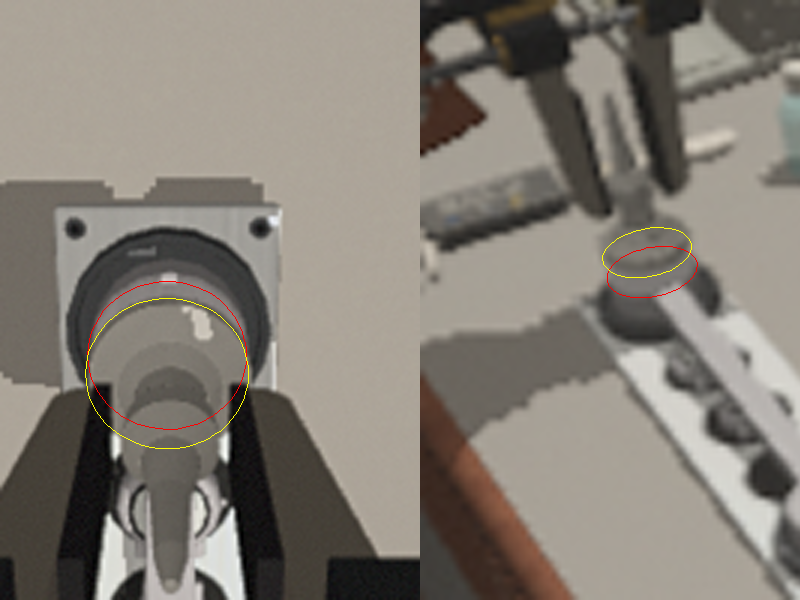

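```bash
python3 -m pendant '[{"translation":[0,0.001,-0.006],"rotation":[0,0,0]},{"translation":[0,0,-0.003],"rotation":[0,0,0]},{"translation":[0,0,0],"rotation":[0,0,0]},{"translation":[0,0,0],"rotation":[0,0,0]}]'
python3 -m pendant '[{"translation":[0,0,-0.0015],"rotation":[0,0,0]},{"translation":[0,0,0],"rotation":[0,0,0]}]'
python3 -m pendant '[{"translation":[0,0,-0.0008],"rotation":[0,0,0]},{"translation":[0,0,0],"rotation":[0,0,0]}]'
```

```text
time: 51.48
ee_pos: [441.1, 304.0, 64.3]
orientation: [[-0.0, 1.0, -0.021], [-0.0, -0.021, -1.0], [-1.0, -0.0, 0.0]]
ft_force: [-1.2, 0.0, -1.7]
finger_gap: 25.0
time: 51.72
ee_pos: [441.1, 303.9, 62.8]
orientation: [[-0.0, 1.0, -0.021], [-0.0, -0.021, -1.0], [-1.0, -0.0, 0.0]]
ft_force: [-0.0, 1.0, -2.5]
finger_gap: 25.4
time: 51.98
ee_pos: [441.3, 304.1, 62.1]
orientation: [[0.0, 1.0, -0.021], [0.0, -0.021, -1.0], [-1.0, 0.0, -0.0]]
ft_force: [-0.0, -0.2, -1.8]
finger_gap: 25.4
```

```bash
python3 -m pendant '[{"translation":[0,0,-0.0008],"rotation":[0,0,0]},{"translation":[0,0,0],"rotation":[0,0,0]}]'
```

```text
time: 52.22
ee_pos: [441.3, 304.1, 62.0]
orientation: [[0.0, 1.0, -0.021], [0.0, -0.021, -1.0], [-1.0, 0.0, -0.0]]
ft_force: [-2.0, -1.4, 7.4]
finger_gap: 25.3
```

```bash
python3 -m pendant '[{"translation":[0,0,0],"rotation":[0,0,0]},{"translation":[0,0,0],"rotation":[0,0,0]},{"translation":[0,0,0],"rotation":[0,0,0]},{"translation":[0,0,0],"rotation":[0,0,0]},{"translation":[0,0,0],"rotation":[0,0,0]}]' 1
python3 -m pendant '[{"translation":[0,0,0.01],"rotation":[0,0,0]},{"translation":[0,0,0.03],"rotation":[0,0,0]},{"translation":[0,0,0.05],"rotation":[0,0,0]},{"translation":[0,0,0.02],"rotation":[0,0,0]},{"translation":[0,0,0],"rotation":[0,0,0]}]'
python3 -m pendant '[{"translation":[0,-0.06,0],"rotation":[0,0,0]},{"translation":[0,-0.06,0],"rotation":[0,0,0]},{"translation":[0,0,0],"rotation":[0,0,0]},{"translation":[0,0,0],"rotation":[0,0,0]}]'
python3 - <<'E'
from h import *
o=get_obs();print(o['ee_pos'])
snap('wrist','w23.png');snap('scene','s23.png')
it=[((441.4,304,31.8),20.5,(0,255,255)),((437.2,100,31.8),21,(0,0,255)),((441.4,304,31.8),21,(0,0,255)),((441.4,304,117.8),0,(255,0,0))]
overlay('wrist','w23.png',it,(190,0,330,290),2.05,'a.png')
b=cv2.resize(cv2.imread('pics/s23.png')[120:220,105:195],None,fx=5.9,fy=5.9,interpolation=2)
a=cv2.imread('pics/a.png')
cv2.imwrite('pics/ov17.png',np.hstack([a[:590],b[:590,:510]]))
E
```

```text
time: 52.85
ee_pos: [441.2, 304.0, 61.2]
orientation: [[-0.0, 1.0, -0.021], [-0.0, -0.021, -1.0], [-1.0, -0.0, 0.0]]
ft_force: [-0.5, -0.6, -1.0]
finger_gap: 73.1
time: 53.48
ee_pos: [442.2, 304.7, 173.4]
orientation: [[0.003, 1.0, -0.021], [0.002, -0.021, -1.0], [-1.0, 0.003, -0.002]]
ft_force: [-0.1, 0.2, -0.5]
finger_gap: 92.0
time: 53.98
ee_pos: [441.1, 184.0, 170.7]
orientation: [[-0.001, 1.0, -0.022], [0.0, -0.022, -1.0], [-1.0, -0.001, -0.0]]
ft_force: [-0.5, 0.4, 0.4]
finger_gap: 91.6
[441.05222558 183.98265557 170.72481635]
```

View pics/ov17.png

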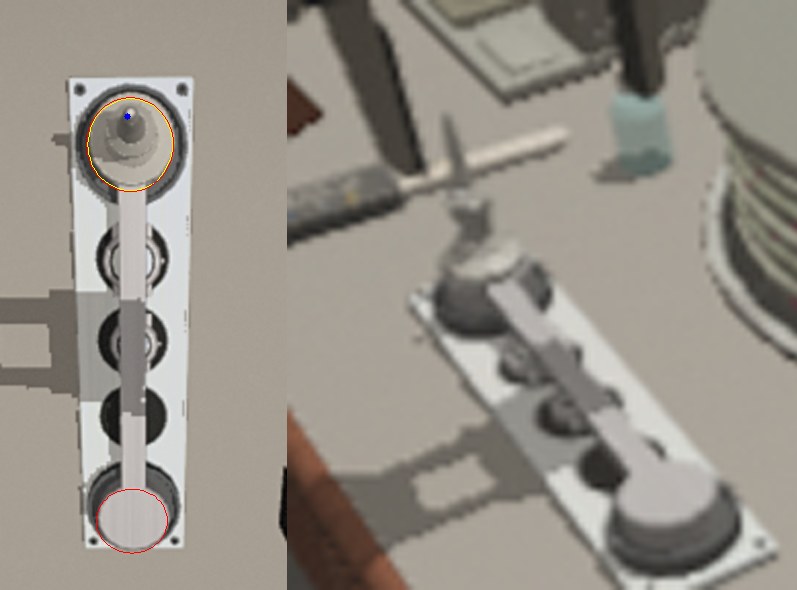

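```bash
python3 -m pendant '[{"translation":[-0.006,-0.055,0],"rotation":[0,0,0]},{"translation":[-0.006,-0.055,0],"rotation":[0,0,0]},{"translation":[-0.006,-0.055,0],"rotation":[0,0,0]},{"translation":[-0.006,-0.055,0],"rotation":[0,0,0]},{"translation":[-0.006,-0.055,0],"rotation":[0,0,0]}]'
python3 -m pendant '[{"translation":[-0.007,-0.055,0],"rotation":[0,0,0]},{"translation":[-0.008,-0.055,0],"rotation":[0,0,0]},{"translation":[-0.007,-0.042,0],"rotation":[0,0,0]},{"translation":[0,0,-0.05],"rotation":[0,0,0]},{"translation":[0,0,-0.05],"rotation":[0,0,0]}]'
python3 -m pendant '[{"translation":[0,0,0],"rotation":[0,0,0]},{"translation":[0,0,0],"rotation":[0,0,0]}]'
python3 - <<'E'
from h import *
o=get_obs();print(o['ee_pos'])
snap('wrist','w24.png')
x,y=389,-243.6
it=[((x,y,3),20.5,(0,0,255)),((x,y,89),0,(255,0,0))]
overlay('wrist','w24.png',it,(200,130,340,300),3.5,'ov18.png')
E
```

```text
time: 54.7
ee_pos: [411.6, -91.8, 171.3]
orientation: [[0.001, 1.0, -0.019], [0.0, -0.019, -1.0], [-1.0, 0.001, -0.0]]
ft_force: [1.2, 0.7, 0.4]
finger_gap: 92.2
time: 55.32
ee_pos: [390.5, -243.4, 70.3]
orientation: [[0.002, 1.0, -0.021], [-0.001, -0.021, -1.0], [-1.0, 0.002, 0.001]]
ft_force: [0.7, -0.6, -0.5]
finger_gap: 91.2
time: 55.58
ee_pos: [390.3, -242.9, 72.3]
orientation: [[0.001, 1.0, -0.02], [-0.0, -0.02, -1.0], [-1.0, 0.001, 0.0]]
ft_force: [-0.3, 0.2, 0.7]
finger_gap: 91.6
[ 390.31439605 -242.89166097   72.32643869]
```

View pics/ov18.png

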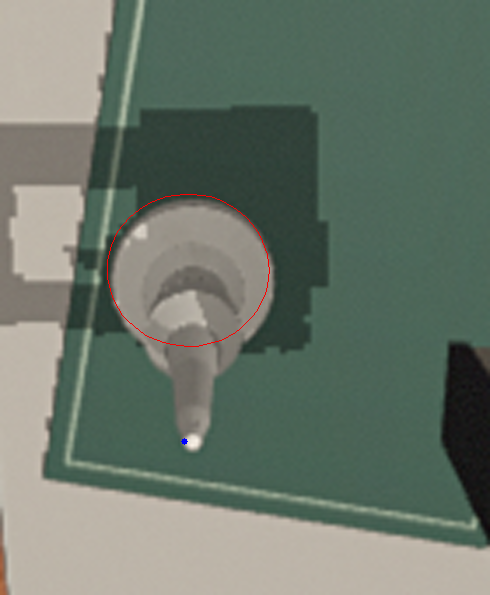

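Weight at about (390, −244). Descend to z≈34 and grip.

```bash
python3 -m pendant '[{"translation":[-0.0005,-0.001,-0.02],"rotation":[0,0,0]},{"translation":[0,0,-0.018],"rotation":[0,0,0]},{"translation":[0,0,0],"rotation":[0,0,0]},{"translation":[0,0,0],"rotation":[0,0,0]}]'
python3 -m pendant '[{"translation":[0,0,0],"rotation":[0,0,0]},{"translation":[0,0,0],"rotation":[0,0,0]},{"translation":[0,0,0],"rotation":[0,0,0]},{"translation":[0,0,0],"rotation":[0,0,0]},{"translation":[0,0,0],"rotation":[0,0,0]}]' 0.1
python3 -m pendant '[{"translation":[0,0,0],"rotation":[0,0,0]},{"translation":[0,0,0],"rotation":[0,0,0]},{"translation":[0,0,0],"rotation":[0,0,0]},{"translation":[0,0,0],"rotation":[0,0,0]}]'
python3 - <<'E'
from h import *
o=get_obs();print(o['ee_pos'])
snap('wrist','w25.png')
x,y=o['ee_pos'][:2]
it=[((x,y,3),20.5,(0,0,255)),((x,y,89),0,(255,0,0))]
overlay('wrist','w25.png',it,(200,130,340,300),3.5,'ov19.png')
E
```

```text
time: 56.12
ee_pos: [389.7, -244.5, 34.8]
orientation: [[0.002, 1.0, -0.021], [-0.001, -0.021, -1.0], [-1.0, 0.002, 0.001]]
ft_force: [-1.0, -0.8, 0.4]
finger_gap: 91.8
time: 56.75
ee_pos: [388.6, -244.0, 33.2]
orientation: [[-0.0, 1.0, -0.021], [0.0, -0.021, -1.0], [-1.0, -0.0, -0.0]]
ft_force: [-0.9, 0.0, -0.2]
finger_gap: 43.8
time: 57.25
ee_pos: [388.5, -243.9, 33.2]
orientation: [[-0.0, 1.0, -0.021], [0.0, -0.021, -1.0], [-1.0, -0.0, -0.0]]
ft_force: [-0.1, -0.5, -1.3]
finger_gap: 25.9
[ 388.49967949 -243.88585427   33.15109037]
```

View pics/ov19.png

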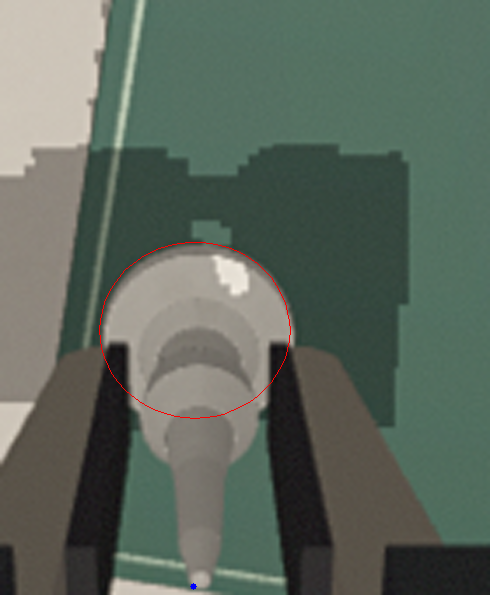

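```bash
python3 -m pendant '[{"translation":[0,0,0.01],"rotation":[0,0,0]},{"translation":[0,0,0.03],"rotation":[0,0,0]},{"translation":[0,0,0.03],"rotation":[0,0,0]},{"translation":[0.003,0.02,0],"rotation":[0,0,0]},{"translation":[0.006,0.04,0],"rotation":[0,0,0]}]'
python3 -m pendant '[{"translation":[0.008,0.05,0],"rotation":[0,0,0]},{"translation":[0.008,0.05,0],"rotation":[0,0,0]},{"translation":[0.008,0.05,0],"rotation":[0,0,0]},{"translation":[0.008,0.05,0],"rotation":[0,0,0]},{"translation":[0.0078,0.05,0],"rotation":[0,0,0]}]'
python3 -m pendant '[{"translation":[0,0.024,0],"rotation":[0,0,0]},{"translation":[0,0.01,-0.01],"rotation":[0,0,0]},{"translation":[0,0,-0.02],"rotation":[0,0,0]},{"translation":[0,0,0],"rotation":[0,0,0]},{"translation":[0,0,0],"rotation":[0,0,0]}]'
python3 - <<'E'
from h import *
o=get_obs();print(o['ee_pos'])
snap('wrist','w26.png');snap('scene','s26.png')
it=[((437.2,100,31.8),21,(0,0,255)),((*o['ee_pos'][:2],o['ee_pos'][2]-30.2),20.5,(0,255,255))]
overlay('wrist','w26.png',it,(200,100,340,300),3,'a.png')
overlay('scene','s26.png',it,(130,140,210,240),6,'b.png')
a=cv2.imread('pics/a.png');b=cv2.imread('pics/b.png')
cv2.imwrite('pics/ov20.png',np.hstack([a[:600],b[:600,:380]]))
E
```

```text
time: 57.92
ee_pos: [398.4, -184.4, 104.5]
orientation: [[0.002, 1.0, -0.023], [-0.001, -0.023, -1.0], [-1.0, 0.002, 0.001]]
ft_force: [0.0, 0.7, -3.0]
finger_gap: 25.6
time: 58.55
ee_pos: [437.7, 67.7, 104.1]
orientation: [[0.001, 1.0, -0.021], [0.0, -0.021, -1.0], [-1.0, 0.001, -0.0]]
ft_force: [0.7, -0.0, -1.4]
finger_gap: 25.7
time: 59.18
ee_pos: [437.5, 99.4, 73.5]
orientation: [[-0.0, 1.0, -0.022], [-0.0, -0.022, -1.0], [-1.0, -0.0, 0.0]]
ft_force: [0.4, 0.7, -2.5]
finger_gap: 25.3
[437.50356219  99.42734029  73.48967422]
```

View pics/ov20.png

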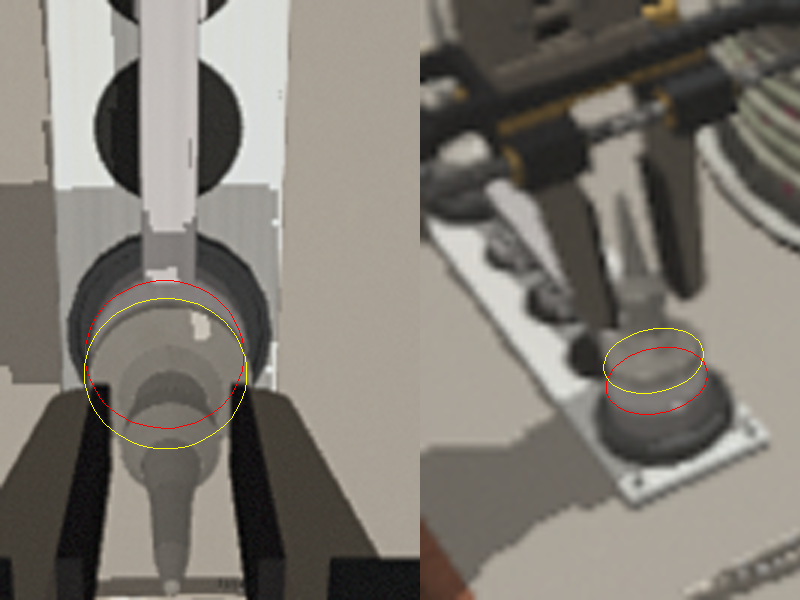

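```bash
python3 -m pendant '[{"translation":[0.0003,0.0007,-0.006],"rotation":[0,0,0]},{"translation":[0,0,-0.003],"rotation":[0,0,0]},{"translation":[0,0,-0.0015],"rotation":[0,0,0]},{"translation":[0,0,0],"rotation":[0,0,0]},{"translation":[0,0,0],"rotation":[0,0,0]}]'
python3 -m pendant '[{"translation":[0,0,-0.0008],"rotation":[0,0,0]},{"translation":[0,0,0],"rotation":[0,0,0]}]'
```

```text
time: 59.9
ee_pos: [437.8, 100.7, 62.8]
orientation: [[0.0, 1.0, -0.021], [0.0, -0.021, -1.0], [-1.0, 0.0, -0.0]]
ft_force: [0.7, 0.1, -2.2]
finger_gap: 25.7
time: 60.15
ee_pos: [437.8, 100.7, 62.0]
orientation: [[-0.0, 1.0, -0.021], [0.0, -0.021, -1.0], [-1.0, -0.0, -0.0]]
ft_force: [0.7, 0.4, -1.8]
finger_gap: 25.5
```

```bash
python3 -m pendant '[{"translation":[0,0,-0.0007],"rotation":[0,0,0]},{"translation":[0,0,0],"rotation":[0,0,0]}]'
```

```text
time: 60.4
ee_pos: [437.9, 100.7, 61.8]
orientation: [[0.0, 1.0, -0.021], [0.0, -0.021, -1.0], [-1.0, 0.0, -0.0]]
ft_force: [-1.7, -0.1, 7.6]
finger_gap: 26.0
```

```bash
python3 -m pendant '[{"translation":[0,0,0],"rotation":[0,0,0]},{"translation":[0,0,0],"rotation":[0,0,0]},{"translation":[0,0,0],"rotation":[0,0,0]},{"translation":[0,0,0],"rotation":[0,0,0]},{"translation":[0,0,0],"rotation":[0,0,0]}]' 1
python3 -m pendant '[{"translation":[0,0,0.01],"rotation":[0,0,0]},{"translation":[0,0,0.03],"rotation":[0,0,0]},{"translation":[0,0,0.05],"rotation":[0,0,0]},{"translation":[0,0,0.04],"rotation":[0,0,0]},{"translation":[0,0.03,0.02],"rotation":[0,0,0]}]'
python3 -m pendant '[{"translation":[0,0.0,0.03],"rotation":[0,0,0]},{"translation":[0,0,0],"rotation":[0,0,0]},{"translation":[0,0,0],"rotation":[0,0,0]}]'
python3 - <<'E'
from h import *
o=get_obs();print(o['ee_pos'])
snap('wrist','w27.png');snap('scene','s27.png')
a=cv2.resize(cv2.imread('pics/w27.png')[0:230,180:320],None,fx=2.5,fy=2.5,interpolation=2)
it=[((625.5,-87,16),28,(0,255,255))]
overlay('scene','s27.png',[],(100,120,310,320),2.6,'b.png')
b=cv2.imread('pics/b.png')
cv2.imwrite('pics/ov21.png',np.hstack([a[:520],b[:520,:450]]))
E
```

```text
time: 61.02
ee_pos: [437.8, 100.7, 61.2]
orientation: [[-0.0, 1.0, -0.021], [-0.0, -0.021, -1.0], [-1.0, -0.0, 0.0]]
ft_force: [0.6, 0.4, -0.3]
finger_gap: 73.8
time: 61.65
ee_pos: [438.7, 130.3, 214.4]
orientation: [[0.004, 1.0, -0.023], [0.001, -0.023, -1.0], [-1.0, 0.004, -0.001]]
ft_force: [1.2, -0.3, -0.4]
finger_gap: 91.9
time: 62.02
ee_pos: [437.3, 130.5, 241.0]
orientation: [[-0.0, 1.0, -0.021], [-0.0, -0.021, -1.0], [-1.0, -0.0, 0.0]]
ft_force: [0.2, 0.5, 0.3]
finger_gap: 92.2
[437.33035993 130.49028978 240.95897069]
```

View pics/ov21.png

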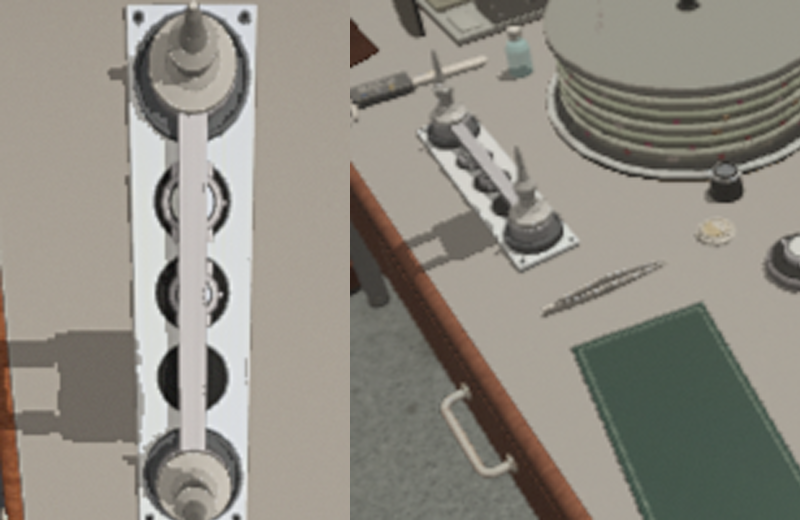

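Run:
```python
from h import *
a=cv2.resize(cv2.imread('pics/s27.png')[190:245,235:315],None,fx=7,fy=7,interpolation=2)
cv2.imwrite('pics/c27.png',a)
```

```text
(no output)
```

View pics/c27.png

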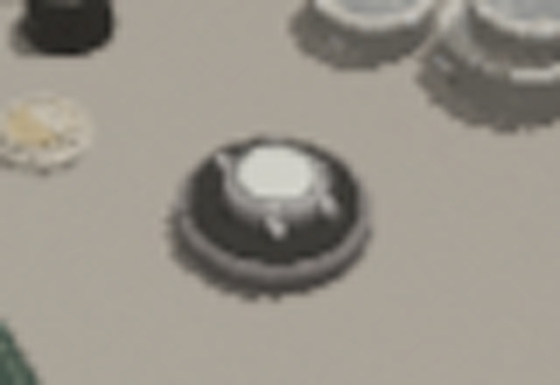

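```bash
python3 -c "
from plant import *
print(hand_in()); print(get_obs()['time'])"
```

```text
the job is handed in; nothing more can be done
None
the job is handed in; nothing more can be done
```

The job is done and handed in at about 62 s of the 141 s allowed. I stood both weights and then laid the bar on the mat, and moved the largest case, crystal up, from the -y rest to the casing cushion. Then I put the bar back in its two seats and stood one weight on each end.

- **Weights and bar:** the last wrist and scene pictures show both bar feet in their seats and both weights upright on the ends. Each weight is within about 1 mm of the foot centre as measured.
- **Case on the cushion:** it sits about 1 mm from the middle by the wrist camera.
- **Smaller cases:** the pictures show them still on their rests, with only the -y rest empty. I did not touch them.
- **Forces:** none of the wrist force readings passed about 16 N.

The cameras disagreed by up to about 8 mm on where the cushion is. I used the wrist view, since it was closest and matched where the gripper was holding the case. The hand-in gave no verdict, and I could not look again afterwards.

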